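# Roll the plug-in wear tiles home in a chute liner

### The arm

A 6-joint arm with a two-finger parallel gripper is mounted at the origin on a cart in front of the work surface, level with it; the furniture and walls round the work are solid. World frame = base frame: x ahead of the robot, y to its left, z up, the work surface at z = 0. Lengths are in m, angles in rad, forces in N, time in s.
With the tool pointing down it reaches from about 0.35 to 0.875 m from the base axis. Payload 4.2 kg.
Tool frame: the origin (TCP) lies between the finger pads; the fingertips stand r.finger_overhang ahead of it and the grasp point (between the pads) lies 2 mm behind it (r.finger_overhang is the distance from the TCP to the fingertips, in m); z points along the fingers, x is the direction in which the jaws open and shut, and the axes are right-handed (so a half turn about z gives the same grasp; the last joint's range is limited). The gripper opens to 87 mm and grips with 3 to 60 N. Pads are 19 mm wide; open, the fingers measure 117 mm over their backs; the gripper's body (75 mm by 190 mm) begins 51 mm behind the grasp point.
Start: joints at [-0.907, 0.385, 0.008, 0, -1.194, -0.259], TCP at [0.246, -0.574, 0.24] pointing down, gripper open.
Joint ranges: [-3.14, 3.14], [-1.21, 2.06], [-1.07, 1.41], [-3.16, 2.05], [-2.99, -0.16], [-3.1, 3.1]. Speed limits (rad/s): [2.79, 2.79, 3.14, 3.14, 3.14, 3.14].

### API

Orientations are given as a unit quaternion [x, y, z, w].
In Python, from bench import r, get_image, camera_model gives the robot as it stands. The module is installed in compiled form; this text tells all that it offers.
- The arm moves only by the shell command python3 -m inch 'ROWS' [OPENING] [FORCE]. ROWS is JSON, a list of rows, each an object of numbers: "x", "y", "z": the shift along the world's x, y, z in m; "twist": the turn about the world's z in rad. In form: [{"x": .., "y": .., "z": .., "twist": ..}, ...]. A call has 1 to 12 rows; each row is the pose to reach, as a shift and turn from the pose commanded when the call began; what a row does not reach only later rows make up. A row lasts 1/12 s, in which the tool goes at most 41.7 mm and 7.16 degrees, less where a joint would pass 70% of its speed; a pose out of reach is approached as far as the arm can. A call with a gripper value outside its range is refused whole. OPENING is the closure, from -1 (fully open) to 1 (shut), set as the call begins (- or left out, the last holds). The fingers move at their own pace and stop on an object; FORCE is the grip in N (left out, the last holds). Time passes only in rows, so rows that repeat a pose let the fingers close. It gives the time, the measured TCP pose, the force and the opening at its end, in the units of the state.
- r.sense(): the state, without advancing time (a new reading comes with each control period).
- get_image(name): name is "scene" or "side" or "wrist"; returns (picture, depth): 480x640x3 uint8, red, green, blue; 480x640 float32, m along the optical axis (not along the pixel's ray), 0 where there is no reading.
- camera_model(name): a dict with "K" (3x3 intrinsics, pixels), "k1" (the pictures are not rectified: a ray, as slopes to the right and down, at radius r is drawn at 1 + k1 r^2 times it, then the intrinsics apply), "extrinsics" (4x4, takes a point from world to camera coordinates); the wrist camera has in their place "hand_eye" (4x4, takes a point from camera to tool coordinates, whose origin is the TCP and whose axes are the tool frame's). Camera axes: x right, y down, z forward; pixel columns grow to the right and rows downward; lengths in m; the calibration is good to about 2 mm. A picture is of the moment at which its call begins: read the wrist's pose just before it. camera_model takes no time and is no camera call.
- r.hand_in(): hands the job in, once; it reports no verdict.
The state is a dict: "time_s": time; "joints": joint angles; "dq": joint speeds; "effort": joint torques, N m; "tool_pos": TCP position; "tcp_rot": TCP orientation; "ft_force": force on the tool from outside, world axes, zero at the start; "torque": the same for the moment, N m; "gripper_width": opening from 0.0 (shut) to 1.0 (fully open).
Only numpy, scipy, OpenCV 4.12 (cv2) and the standard library are available. Lean on these libraries where they do the work, as an engineer would, in place of code of your own. Each camera call takes 0.05 s, during which the arm holds its last target.

### The job

Take the hand roller out of its rest and roll it along the two rows of ceramic tiles from end to end, bearing down steadily with about 15 N, until every tile is pressed fully home on the steel tray; never bear down harder than 30 N, because the ceramic chips, and press with the roller only. Then hang the roller back upright in its rest by its crossbar, and leave the spare tile, the calipers and the tape measure where they lie.

Things in the scene. Friction and masses are not known exactly. Their poses are not given: they have to be found in the camera images.
- liner: Chute liner, fixed: plain steel tray 104 x 246 mm (x, y), flanges turned down, on two wooden packing bars, with two rows of white ceramic tiles in half bond on its middle (field 73 x 184 mm). Origin on the table top under the tray's middle; y runs along the rows, z up. The tray's top at its middle is 26 to 34 mm above the origin, depending on the packing; the tile tops are 9 mm above the tray when home, up to 14 mm when proud.
- field_left (a point): end of the tile field at the liner's +y (y = 92 mm), on its centre line, 39 mm above the table: the height of home tile tops at mean packing. The packing is uneven: the whole tray lies up to 4 mm higher or lower than that and also leans along y about its middle by up to 0.035 rad (ends a further 3 mm up or down). Neither shows in this point nor in the liner's pose.
- field_right (a point): the same at the other end of the field (y = -92 mm). Tiles are 36 x 36 x 9 mm (half tiles 36 x 17.5), with rubber-sleeved pegs in holes of the tray. A tile starts to move at 2.5 N and then resists with 0.5 N per mm/s (at 7 N it sinks 9 mm/s); home is a hard stop; it stays where it was pressed to. The roller covers both rows at once, which share its force.
- tile_0 (a joint): how far this tile is pressed in, m: 0 = 5 mm proud, 0.005 = fully home. In the liner's frame: row at x = -18.5 mm, centre at y = -74 mm, full tile.
- tile_1 (a joint): how far this tile is pressed in, m: 0 = 5 mm proud, 0.005 = fully home. In the liner's frame: row at x = -18.5 mm, centre at y = -37 mm, full tile.
- tile_2 (a joint): how far this tile is pressed in, m: 0 = 5 mm proud, 0.005 = fully home. In the liner's frame: row at x = -18.5 mm, centre at y = 0 mm, full tile.
- tile_3 (a joint): how far this tile is pressed in, m: 0 = 5 mm proud, 0.005 = fully home. In the liner's frame: row at x = -18.5 mm, centre at y = 37 mm, full tile.
- tile_4 (a joint): how far this tile is pressed in, m: 0 = 5 mm proud, 0.005 = fully home. In the liner's frame: row at x = -18.5 mm, centre at y = 74 mm, full tile.
- tile_5 (a joint): how far this tile is pressed in, m: 0 = 5 mm proud, 0.005 = fully home. In the liner's frame: row at x = +18.5 mm, centre at y = -83.25 mm, half tile.
- tile_6 (a joint): how far this tile is pressed in, m: 0 = 5 mm proud, 0.005 = fully home. In the liner's frame: row at x = +18.5 mm, centre at y = -55.5 mm, full tile.
- tile_7 (a joint): how far this tile is pressed in, m: 0 = 5 mm proud, 0.005 = fully home. In the liner's frame: row at x = +18.5 mm, centre at y = -18.5 mm, full tile.
- tile_8 (a joint): how far this tile is pressed in, m: 0 = 5 mm proud, 0.005 = fully home. In the liner's frame: row at x = +18.5 mm, centre at y = 18.5 mm, full tile.
- tile_9 (a joint): how far this tile is pressed in, m: 0 = 5 mm proud, 0.005 = fully home. In the liner's frame: row at x = +18.5 mm, centre at y = 55.5 mm, full tile.
- tile_10 (a joint): how far this tile is pressed in, m: 0 = 5 mm proud, 0.005 = fully home. In the liner's frame: row at x = +18.5 mm, centre at y = 83.25 mm, half tile.
- roller: Hand roller, about 0.45 kg. Origin at the middle of its axle; axle along its x, it rolls along its y, z up through the handle. Black rubber barrel 40 mm diameter, 78 mm long, between steel fork cheeks (97 mm over the axle nuts). Flat steel crossbar 134 x 26 x 6 mm, underside 27 mm above the origin. Upright square wooden handle 30 x 30 mm, from 37 to 81 mm above the origin, gripped from above.
- barrel (a joint): turning angle of the barrel on its axle, rad
- rest: Grey sheet-metal rest, fixed. Origin on the table under its middle. Two uprights 4 mm thick at x = -55 and 55 mm (106 mm clear between), 56 mm along y, tops at 66 mm, each with a notch 40 mm wide (y) between lips 9 mm high. The roller hangs with its crossbar in the notches, axle along the rest's x (either way round), its origin 39 mm above this one.
- spare_tile: spare ceramic tile 36 x 36 x 9 mm lying loose with its two pegs up; origin under its middle. Leave alone.
- calipers: calipers 76 x 240 x 14 mm, lying loose. Leave alone.
- tape_measure: grey tape measure 35 x 80 x 64 mm, standing loose. Leave alone.
Mind the look-alikes: they are no part of the job. What is shaped like the roller but yellow is not meant.

How it is judged:
By the outcome, as a careful person would: the job done as asked, in the order asked, and still so for the second after the job is handed in, with the robot touching nothing.
It also fails if it takes over 69 s, if anything falls off the work surface, if the arm or the gripper's body presses on something with over 40 N, if the wrist force passes 120 N, or if a joint passes its speed limit or range.

## Working session

There is one attempt and no reset: what is moved stays moved. The work goes in short steps, Python scripts to look and compute and a shell command to move; the robot and the scene stay as the last step left them, time stands still between calls to the robot, and variables do not carry over. Pictures are saved under pics/ and viewed, and the job is handed in when it is done.

```bash
mkdir -p pics; ls; python3 - <<'E'
from bench import r,get_image,camera_model
import cv2
s=r.sense(); print(s, r.finger_overhang)
for n in ("scene","side","wrist"):
    im,d=get_image(n); cv2.imwrite(f"pics/{n}0.png",im[:,:,::-1]); m=camera_model(n); print(n,m)
    import numpy as np; np.save(f"{n}0.npy",d)
E
```

```text
pics
{'time_s': 0.0, 'joints': array([-9.07399602e-01,  3.85581179e-01,  6.62249695e-03, -5.09964825e-04,
       -1.19399740e+00, -2.58612362e-01]), 'dq': array([ 0.0005243 , -0.00095842,  0.00117321, -0.0001343 , -0.00042075,
       -0.00085212]), 'effort': array([ 8.89277158e-05, -3.90664101e+01,  1.87407553e+01,  4.22003075e+00,
        1.09867830e-02, -2.04977123e-04]), 'tool_pos': array([ 0.24594246, -0.57395896,  0.23844177]), 'tcp_rot': array([ 5.50614045e-01,  8.34759217e-01,  5.68827012e-04, -9.48019512e-04]), 'ft_force': array([0.34225201, 2.14338335, 0.71145163]), 'torque': array([0.05274229, 0.03060372, 0.02204225]), 'gripper_width': 0.9999338746745665} 0.017
scene {'K': array([[519.69811736,   0.        , 318.79255056],
       [  0.        , 519.69811736, 240.38826837],
       [  0.        ,   0.        ,   1.        ]]), 'k1': -0.03058108451171192, 'extrinsics': array([[-0.80849021, -0.58825151,  0.01742812,  0.41252617],
       [-0.32204499,  0.41744245, -0.84972279,  0.25341871],
       [ 0.49257548, -0.6926052 , -0.52694159,  0.75386912],
       [ 0.        ,  0.    
[... 336 characters left out ...]
, -0.93130586,  0.12887812],
       [ 0.41630289, -0.83349758, -0.36328182,  1.10139357],
       [ 0.        ,  0.        ,  0.        ,  1.        ]])}
wrist {'K': array([[414.32435707,   0.        , 323.90384171],
       [  0.        , 414.32435707, 233.4452846 ],
       [  0.        ,   0.        ,   1.        ]]), 'k1': -0.0367672322645469, 'hand_eye': array([[ 9.99999964e-01,  2.57929218e-04, -7.75249878e-05,
         1.52312163e-03],
       [-2.25038695e-04,  9.58336619e-01,  2.85641164e-01,
        -7.77625027e-02],
       [ 1.47970237e-04, -2.85641136e-01,  9.58336642e-01,
        -1.45064658e-01],
       [ 0.00000000e+00,  0.00000000e+00,  0.00000000e+00,
         1.00000000e+00]])}
```

View pics/scene0.png

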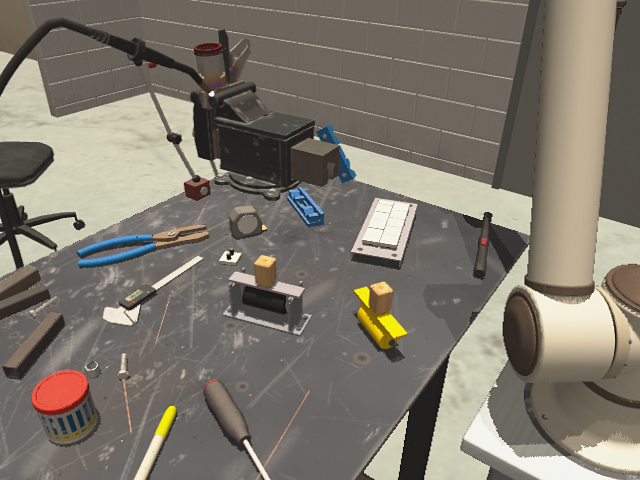

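View pics/side0.png

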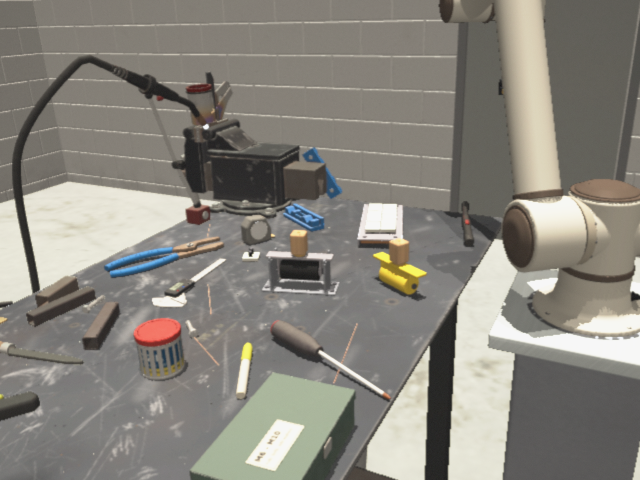

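View pics/wrist0.png

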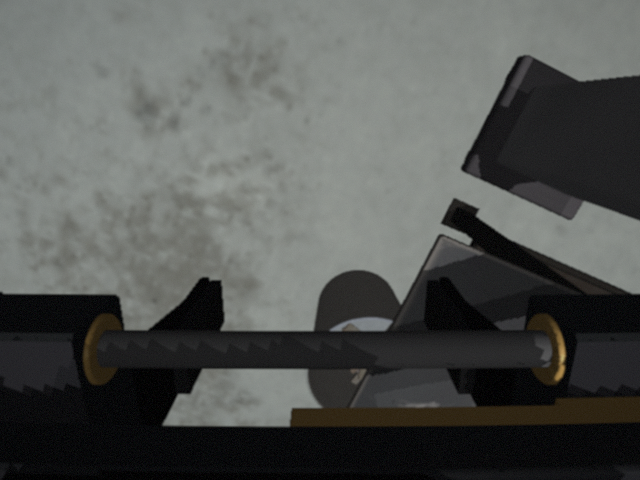

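The scene shows two roller-shaped things: the black-barrelled one hanging in the grey rest (265,290), and the yellow one lying on the table (380,315). The black one in the rest is the roller meant. The tiled tray is at (387,232), the calipers at (165,280), the spare tile at (230,257) and the tape measure at (245,222). I'll confirm the roller with a crop and measure it.

```bash
cat > h.py <<'E'
import numpy as np,cv2
from bench import r,get_image,camera_model
from scipy.spatial.transform import Rotation as R
def cloud(name,d,m=None,s=None):
    m=m or camera_model(name);K=m["K"]
    v,u=np.mgrid[0:480,0:640]
    p=np.stack([u,v],-1).reshape(-1,1,2).astype(float)
    q=cv2.undistortPoints(p,K,np.array([m["k1"],0,0,0,0.]),).reshape(480,640,2)
    c=np.concatenate([q*d[...,None],d[...,None]],-1)
    if name=="wrist":
        T=m["hand_eye"];c=c@T[:3,:3].T+T[:3,3]
        return R.from_quat(s["tcp_rot"]).apply(c.reshape(-1,3)).reshape(480,640,3)+s["tool_pos"]
    E=m["extrinsics"]; return (c-E[:3,3])@E[:3,:3]
def project(name,P,s=None):
    m=camera_model(name);P=np.atleast_2d(P).astype(float)
    if name=="wrist":
        T=m["hand_eye"];c=R.from_quat(s["tcp_rot"]).inv().apply(P-s["tool_pos"]);c=(c-T[:3,3])@T[:3,:3]
    else:
        E=m["extrinsics"];c=P@E[:3,:3].T+E[:3,3]
    o,_=cv2.projectPoints(c.reshape(-1,1,3),np.zeros(3),np.zeros(3),m["K"],np.array([m["k1"],0,0,0,0.]));return o.reshape(-1,2)
def rect(P):
    (c,wh,a)=cv2.minAreaRect(P[:,:2].astype(np.float32)*1000);return np.round(c,1),np.round(wh,1),round(a,1)
E
python3 - <<'E'
from h import *
im=cv2.imread("pics/scene0.png")
c=im[230:350,200:430];cv2.imwrite("pics/crop0.png",cv2.resize(c,None,fx=3.4,fy=3.4,interpolation=cv2.INTER_CUBIC))
for n,boxes in (("scene",dict(rh=(225,310,250,345),liner=(345,425,190,275),yel=(345,410,275,355),all=(0,640,0,480))),("side",dict(rh=(255,345,222,300),liner=(350,410,195,250)))):
    d=np.load(n+"0.npy");W=cloud(n,d)
    tab=W[300:340,300:340] if n=="scene" else W[300:320,220:260]
    print(n,"table z",np.median(tab[...,2]))
    for k,(a,b,c_,e) in boxes.items():
        if k=="all":continue
        P=W[c_:e,a:b].reshape(-1,3)
        hist,ed=np.histogram(P[:,2],np.arange(-.01,.14,.004));print(k,[(round(x,3),int(h)) for x,h in zip(ed,hist) if h>15])
        if k!="liner":
            T=P[(P[:,2]>.09)];print(" top",len(T),rect(T) if len(T)>3 else 0, T[:,2].max() if len(T) else 0)
        else:
            T=P[P[:,2]>.02];print(rect(T))
E
```

```text
scene table z -0.0010890833995060775
rh [(np.float64(-0.006), 994), (np.float64(-0.002), 3070), (np.float64(0.002), 890), (np.float64(0.006), 150), (np.float64(0.01), 62), (np.float64(0.014), 62), (np.float64(0.018), 67), (np.float64(0.022), 70), (np.float64(0.026), 81), (np.float64(0.03), 106), (np.float64(0.034), 123), (np.float64(0.038), 144), (np.float64(0.042), 157), (np.float64(0.046), 166), (np.float64(0.05), 199), (np.float64(0.054), 217), (np.float64(0.058), 58), (np.float64(0.062), 71), (np.float64(0.066), 257), (np.float64(0.07), 506), (np.float64(0.074), 19), (np.float64(0.078), 36), (np.float64(0.082), 41), (np.float64(0.086), 39), (np.float64(0.09), 41), (np.float64(0.094), 45), (np.float64(0.098), 39), (np.float64(0.102), 44), (np.float64(0.106), 46), (np.float64(0.11), 45), (np.float64(0.114), 92), (np.float64(0.118), 110)]
 top 490 (array([301.5, 391.7]), array([ 36.1, 741.8]), 41.2) 0.6053910937989814
liner [(np.float64(-0.006), 809), (np.float64(-0.002), 2876), (np.float64(0.002), 21), (np.float64(0.01), 20), (np.float64(0.014), 27), (np.float64(0.018), 221), (np.f
[... 1516 characters left out ...]
, (np.float64(0.094), 34), (np.float64(0.098), 29), (np.float64(0.102), 37), (np.float64(0.106), 30), (np.float64(0.11), 34), (np.float64(0.114), 33), (np.float64(0.118), 79)]
 top 349 (array([271.7, 601.3]), array([  32.9, 1118.2]), 29.0) 0.5326860878128359
liner [(np.float64(-0.002), 586), (np.float64(0.002), 481), (np.float64(0.006), 31), (np.float64(0.018), 17), (np.float64(0.022), 261), (np.float64(0.026), 331), (np.float64(0.03), 92), (np.float64(0.034), 96), (np.float64(0.038), 553), (np.float64(0.042), 148), (np.float64(0.086), 21), (np.float64(0.09), 35), (np.float64(0.094), 39), (np.float64(0.098), 58), (np.float64(0.102), 51)]
(array([270.6, 359.5]), array([ 109.4, 1553.8]), 21.3)
```

View pics/crop0.png

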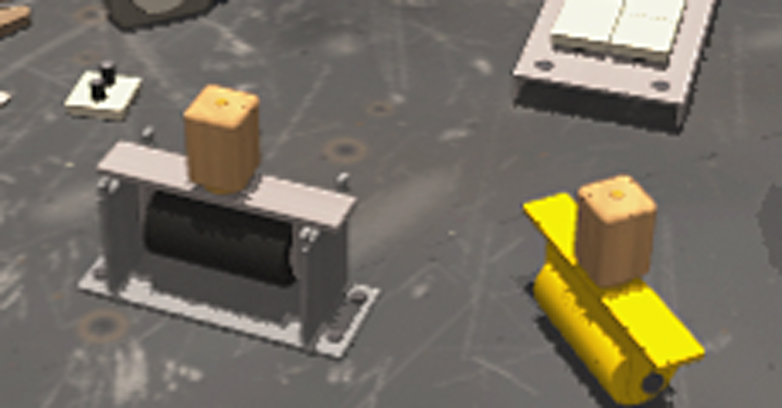

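The crop confirms it: the black barrel, grey crossbar and wooden handle in the rest are the roller, and the yellow one is the decoy. Next I'll fit the outlines.

```bash
cat > fit.py <<'E'
from h import *
def big(M):
    n,l,st,_=cv2.connectedComponentsWithStats(M.astype(np.uint8),connectivity=4);return l==1+np.argmax(st[1:,4])
if __name__=="__main__":
  for n,b1,b2 in (("scene",(225,310,250,345),(345,425,190,275)),("side",(255,345,222,300),(350,410,195,250))):
    d=np.load(n+"0.npy");W=cloud(n,d)
    box=np.zeros((480,640),bool);a,b,c,e=b1;box[c:e,a:b]=1
    Z=W[...,2]
    top=big(box&(Z>.113)&(Z<.126)); P=W[top];print(n,"handletop",len(P),rect(P),np.median(P[:,2]))
    bar=big(box&(Z>.064)&(Z<.077)); P=W[bar];print(n,"bar",len(P),rect(P),np.median(P[:,2]))
    box[:]=0;a,b,c,e=b2;box[c:e,a:b]=1
    t=big(box&(Z>.012)&(Z<.05)); P=W[t];print(n,"tray",len(P),rect(P))
    t=big(box&(Z>.031)&(Z<.05)); P=W[t];print(n,"tiles",len(P),rect(P))
    A=np.c_[P[:,:2]-P[:,:2].mean(0),np.ones(len(P))];print(np.linalg.lstsq(A,P[:,2],rcond=None)[0])
  s=r.sense();print(R.from_quat(s["tcp_rot"]).as_matrix().round(3))
E
python3 fit.py
```

```text
scene handletop 218 (array([533.5, 126.3]), array([29.9, 30.3]), 16.8) 0.11801539091952357
scene bar 826 (array([533.5, 127. ]), array([134.1,  56.1]), 15.8) 0.0704470792446758
scene tray 2816 (array([ 503.5, -245.3]), array([104.5, 253.6]), 19.3)
scene tiles 1473 (array([ 503.9, -246.2]), array([ 73.5, 191.6]), 19.2)
[ 0.00050937 -0.02233676  0.03770072]
side handletop 135 (array([533.9, 126.6]), array([28. , 33.8]), 17.5) 0.12003696050720747
side bar 504 (array([535. , 127.5]), array([135.4,  57.5]), 16.3) 0.07282391183590756
side tray 1503 (array([ 505.2, -245. ]), array([103. , 253.6]), 19.3)
side tiles 841 (array([ 507.6, -258.4]), array([ 87.9, 221.9]), 18.6)
[ 0.00699079 -0.01629398  0.03992629]
[[-0.394  0.919 -0.001]
 [ 0.919  0.394  0.001]
 [ 0.002 -0.    -1.   ]]
```

```bash
python3 -m inch '[{"x":0.017,"y":0.024},{"x":0.037,"y":0.053},{"x":0.057,"y":0.081},{"x":0.077,"y":0.11},{"x":0.097,"y":0.138},{"x":0.117,"y":0.167},{"x":0.137,"y":0.195},{"x":0.157,"y":0.224},{"x":0.177,"y":0.252},{"x":0.197,"y":0.281},{"x":0.21,"y":0.3},{"x":0.214,"y":0.304}]'; python3 - <<'E'
from h import *
from fit import big
s=r.sense();print(s["time_s"],s["tool_pos"],s["ft_force"])
im,d=get_image("wrist");cv2.imwrite("pics/w1.png",im[:,:,::-1]);np.save("w1.npy",d)
W=cloud("wrist",d,s=s);Z=W[...,2]
box=(abs(W[...,0]-.504)<.14)&(abs(W[...,1]+.246)<.17)
P=W[big(box&(Z>.012)&(Z<.06))];print("tray",len(P),rect(P))
P=W[big(box&(Z>.032)&(Z<.06))];print("tiles",len(P),rect(P),P[:,2].min(),P[:,2].max())
A=np.c_[P[:,:2]-P[:,:2].mean(0),np.ones(len(P))];print(np.linalg.lstsq(A,P[:,2],rcond=None)[0])
E
```

```text
0.15 [ 0.24597356 -0.57409438  0.23873723] [-0.3048862  -0.3518318   0.49819966]invalid input at $[0]: expected keys x, y, z, twist
Traceback (most recent call last):
  File "fit.py", line 3, in big
    n,l,st,_=cv2.connectedComponentsWithStats(M.astype(np.uint8),connectivity=4);return l==1+np.argmax(st[1:,4])
                                                                                             ~~~~~~~~~^^^^^^^^^^
ValueError: attempt to get argmax of an empty sequence
```

View pics/w1.png

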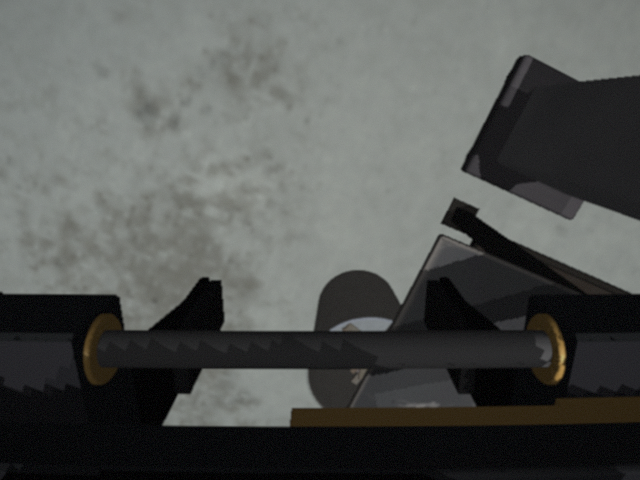

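The view is unchanged because the call was refused: all four keys are required. I'll retry.

```bash
python3 -m inch '[{"x":0.017,"y":0.024,"z":0,"twist":0},{"x":0.037,"y":0.053,"z":0,"twist":0},{"x":0.057,"y":0.081,"z":0,"twist":0},{"x":0.077,"y":0.11,"z":0,"twist":0},{"x":0.097,"y":0.138,"z":0,"twist":0},{"x":0.117,"y":0.167,"z":0,"twist":0},{"x":0.137,"y":0.195,"z":0,"twist":0},{"x":0.157,"y":0.224,"z":0,"twist":0},{"x":0.177,"y":0.252,"z":0,"twist":0},{"x":0.192,"y":0.275,"z":0,"twist":0},{"x":0.2,"y":0.29,"z":0,"twist":0},{"x":0.2,"y":0.29,"z":0,"twist":0}]'; cat > lookw.py <<'E'
from h import *
from fit import big
import sys
s=r.sense();print(s["time_s"],s["tool_pos"],s["ft_force"],s["tcp_rot"])
im,d=get_image("wrist");cv2.imwrite(f"pics/{sys.argv[1]}.png",im[:,:,::-1]);np.save(sys.argv[1]+".npy",d)
W=cloud("wrist",d,s=s);Z=W[...,2]
np.save(sys.argv[1]+"_W.npy",W)
E
python3 lookw.py w2
```

```text
time_s: 1.2
tool_pos: [0.4475, -0.282, 0.2395]
tcp_rot: [0.549, 0.836, 0.0, 0.0]
ft_force: [-0.6, 0.6, -0.2]
gripper_width: 0.999
1.2 [ 0.44753266 -0.28202906  0.23946338] [-0.61874752  0.55208306 -0.22655388] [5.48876119e-01 8.35903660e-01 2.78934445e-04 1.60923587e-06]
```

View pics/w2.png

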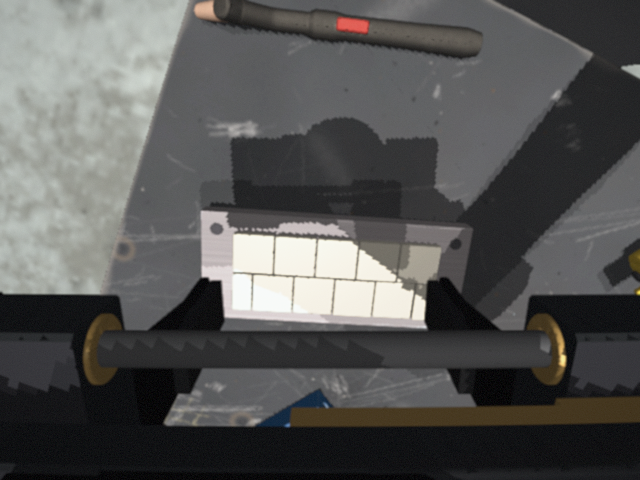

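The tray and both tile rows are in view, with the field from (232,235) to (440,320). The row of five full tiles is nearer the robot, so liner +x points away from it.

```bash
python3 - <<'E'
from h import *
from fit import big
W=np.load("w2_W.npy");Z=W[...,2]
box=(abs(W[...,0]-.504)<.15)&(abs(W[...,1]+.246)<.2);box[325:]=0
h,e=np.histogram(Z[box],np.arange(-.01,.06,.003));print(h)
P=W[big(box&(Z>.013)&(Z<.06))];print("tray",len(P),rect(P))
M=big(box&(Z>.032)&(Z<.06));P=W[M];print("tiles",len(P),rect(P),P[:,2].min(),P[:,2].max())
A=np.c_[P[:,:2]-P[:,:2].mean(0),np.ones(len(P))];print(np.linalg.lstsq(A,P[:,2],rcond=None)[0])
th=np.radians(19.3);c=np.array([.504,-.2455])
for x in(-18.5,18.5):
  for y in np.arange(-80,81,10):
    if x>0: pass
    p=c+np.array([np.cos(th)*x-np.sin(th)*y,np.sin(th)*x+np.cos(th)*y])/1000
    m=np.hypot(W[...,0]-p[0],W[...,1]-p[1])<.004
    print(x,y,round(1000*float(np.median(Z[m])),1) if m.any() else None,end="; ")
  print()
E
```

```text
[    0     0  8287 54556   198    34   109   201   209   212   642  3824
  4564  1078   325  3202 10523  1023     0     0     0     0     0]
tray 25671 (array([ 505.5, -244.9]), array([105.7, 246.3]), 19.3)
tiles 15073 (array([ 505.1, -244.8]), array([ 73.8, 183.9]), 19.2) 0.03202147441882755 0.043270077445597355
[ 0.0050192  -0.01832914  0.03890224]
-18.5 -80 40.4; -18.5 -70 40.3; -18.5 -60 40.0; -18.5 -50 40.1; -18.5 -40 39.9; -18.5 -30 39.7; -18.5 -20 39.1; -18.5 -10 39.5; -18.5 0 39.3; -18.5 10 38.9; -18.5 20 38.9; -18.5 30 38.9; -18.5 40 38.6; -18.5 50 38.6; -18.5 60 38.5; -18.5 70 38.6; -18.5 80 38.1; 
18.5 -80 40.9; 18.5 -70 40.8; 18.5 -60 40.6; 18.5 -50 40.3; 18.5 -40 39.8; 18.5 -30 39.4; 18.5 -20 38.9; 18.5 -10 38.9; 18.5 0 38.3; 18.5 10 38.9; 18.5 20 38.9; 18.5 30 38.5; 18.5 40 37.1; 18.5 50 36.9; 18.5 60 36.8; 18.5 70 36.7; 18.5 80 38.0;
```

```bash
python3 -m inch '[{"x":0.002,"y":0.025,"z":0,"twist":-0.01},{"x":0.005,"y":0.065,"z":0,"twist":-0.02},{"x":0.008,"y":0.105,"z":0,"twist":-0.03},{"x":0.011,"y":0.145,"z":0,"twist":-0.045},{"x":0.014,"y":0.185,"z":0,"twist":-0.06},{"x":0.017,"y":0.225,"z":0,"twist":-0.07},{"x":0.02,"y":0.265,"z":0,"twist":-0.085},{"x":0.023,"y":0.305,"z":0,"twist":-0.1},{"x":0.025,"y":0.345,"z":0,"twist":-0.11},{"x":0.027,"y":0.37,"z":0,"twist":-0.12},{"x":0.028,"y":0.38,"z":0,"twist":-0.126},{"x":0.028,"y":0.38,"z":0,"twist":-0.126}]';python3 lookw.py w3; python3 - <<'E'
from h import *
from fit import big
W=np.load("w3_W.npy");Z=W[...,2]
box=(abs(W[...,0]-.534)<.1)&(abs(W[...,1]-.127)<.1);box[325:]=0
h,e=np.histogram(Z[box],np.arange(-.01,.13,.004));print(h)
P=W[big(box&(Z>.114)&(Z<.126))];print("handle",len(P),rect(P),np.median(P[:,2]))
M=big(box&(Z>.064)&(Z<.078));P=W[M];print("bar",len(P),rect(P),np.median(P[:,2]))
E
```

```text
time_s: 2.25
tool_pos: [0.4745, 0.0965, 0.2394]
tcp_rot: [0.601, 0.799, -0.0, -0.0]
ft_force: [-0.6, -0.7, 0.7]
gripper_width: 1.002
2.25 [0.47450443 0.09652744 0.23939567] [-0.55178004 -0.67554944  0.71291797] [ 6.01264426e-01  7.99050115e-01 -6.12077774e-05 -6.14348261e-06]
[    0   148 25656  2218   194    77    88    82    99    42    47    50
    75   169   377   263    44    52   105    93  2188    78    28    82
    79    83    82    88    94    98    93   189   817     1]
handle 1007 (array([529.8, 124.2]), array([18.5, 29.6]), 16.7) 0.11943869207438561
bar 2443 (array([497.9, 116.6]), array([56.1, 55.5]), 15.4) 0.07183227619692992
```

View pics/w3.png

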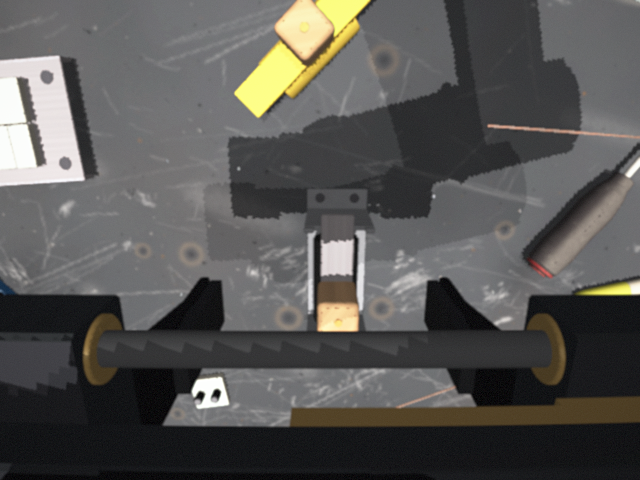

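The roller's handle is at (337,310), partly behind the gripper linkage. The fits from three views agree within 1 mm at (534.3,126.4), turned 16.2°, with the handle top at 0.119. I'll move down to straddle the handle.

```bash
python3 -m inch '[{"x":0.02,"y":0.01,"z":0,"twist":0},{"x":0.045,"y":0.022,"z":-0.005,"twist":0},{"x":0.06,"y":0.03,"z":-0.02,"twist":0},{"x":0.06,"y":0.03,"z":-0.045,"twist":0},{"x":0.06,"y":0.03,"z":-0.07,"twist":0},{"x":0.06,"y":0.03,"z":-0.095,"twist":0},{"x":0.06,"y":0.03,"z":-0.115,"twist":0},{"x":0.06,"y":0.03,"z":-0.13,"twist":0},{"x":0.06,"y":0.03,"z":-0.14,"twist":0},{"x":0.06,"y":0.03,"z":-0.144,"twist":0},{"x":0.06,"y":0.03,"z":-0.144,"twist":0}]'; python3 - <<'E'
from h import *
for n in("scene","side"):
    im,d=get_image(n);c=im[180:340,200:340] if n=="scene" else im[180:310,230:360]
    cv2.imwrite(f"pics/{n}1.png",cv2.resize(c[:,:,::-1],None,fx=3.5,fy=3.5))
E
```

```text
time_s: 3.22
tool_pos: [0.534, 0.1242, 0.095]
tcp_rot: [0.603, 0.798, -0.001, -0.0]
ft_force: [-0.4, -0.4, 0.3]
gripper_width: 0.999
```

View pics/scene1.png

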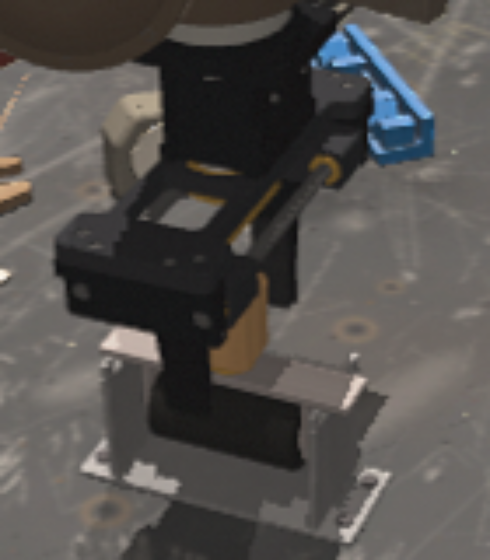

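View pics/side1.png

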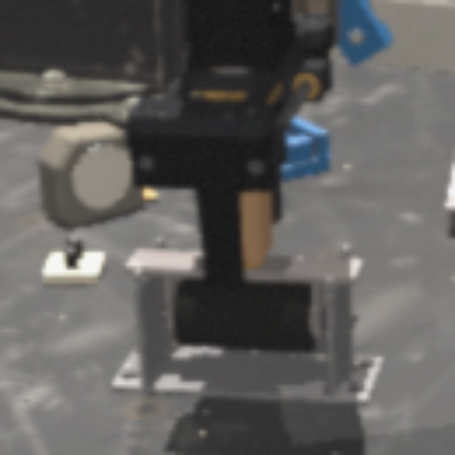

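The fingers straddle the handle above the crossbar. I'll centre the jaws by 2 mm and close.

```bash
python3 -m inch '[{"x":0,"y":0.002,"z":0,"twist":0},{"x":0,"y":0.002,"z":0,"twist":0},{"x":0,"y":0.002,"z":0,"twist":0},{"x":0,"y":0.002,"z":0,"twist":0},{"x":0,"y":0.002,"z":0,"twist":0},{"x":0,"y":0.002,"z":0,"twist":0}]' 1 50; python3 -m inch '[{"x":0,"y":0,"z":0,"twist":0},{"x":0,"y":0,"z":0,"twist":0},{"x":0,"y":0,"z":0,"twist":0}]'
```

```text
time_s: 3.82
tool_pos: [0.5342, 0.1276, 0.0957]
tcp_rot: [0.602, 0.799, 0.0, 0.0]
ft_force: [0.5, 1.0, -0.7]
gripper_width: 0.629
time_s: 4.07
tool_pos: [0.5342, 0.1273, 0.0956]
tcp_rot: [0.602, 0.799, -0.0, 0.0]
ft_force: [1.2, -3.3, -0.2]
gripper_width: 0.401
```

```bash
python3 -m inch '[{"x":0,"y":0,"z":0,"twist":0},{"x":0,"y":0,"z":0,"twist":0},{"x":0,"y":0,"z":0,"twist":0},{"x":0,"y":0,"z":0,"twist":0}]'; python3 -m inch '[{"x":0,"y":0,"z":0.001,"twist":0},{"x":0,"y":0,"z":0.003,"twist":0},{"x":0,"y":0,"z":0.007,"twist":0},{"x":0,"y":0,"z":0.012,"twist":0},{"x":0,"y":0,"z":0.02,"twist":0},{"x":0,"y":0,"z":0.03,"twist":0},{"x":0,"y":0,"z":0.03,"twist":0}]'; python3 - <<'E'
from h import *
for n in("scene","side"):
    im,d=get_image(n);c=im[160:340,200:340] if n=="scene" else im[180:310,230:360]
    cv2.imwrite(f"pics/{n}2.png",cv2.resize(c[:,:,::-1],None,fx=3.3,fy=3.3))
print(np.mean([r.sense()["ft_force"]],0))
E
```

```text
time_s: 4.4
tool_pos: [0.5342, 0.1272, 0.0956]
tcp_rot: [0.602, 0.798, -0.0, 0.0]
ft_force: [0.6, -2.5, 0.2]
gripper_width: 0.337
time_s: 4.98
tool_pos: [0.5357, 0.1283, 0.1283]
tcp_rot: [0.602, 0.799, 0.002, 0.001]
ft_force: [0.3, -0.2, -4.2]
gripper_width: 0.343
[-0.69484247  0.07516661 -4.34409996]
```

View pics/scene2.png

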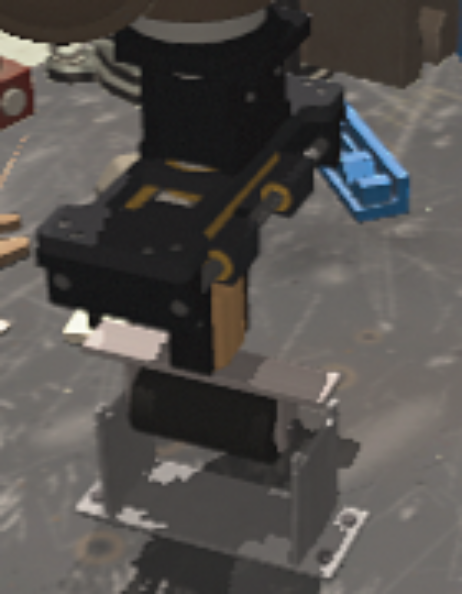

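View pics/side2.png

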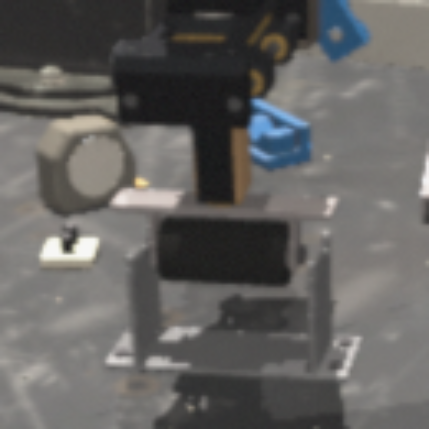

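The roller is out of the rest, level, and weighs about 4.3 N. I'll lift it higher and carry it to the +y end of the field, turning +0.054 rad to match the rows.

```bash
python3 -m inch '[{"x":0,"y":0,"z":0.015,"twist":0},{"x":0,"y":0,"z":0.035,"twist":0},{"x":0,"y":-0.005,"z":0.06,"twist":0},{"x":-0.005,"y":-0.025,"z":0.075,"twist":0.01},{"x":-0.01,"y":-0.055,"z":0.084,"twist":0.02},{"x":-0.016,"y":-0.09,"z":0.084,"twist":0.03},{"x":-0.023,"y":-0.125,"z":0.084,"twist":0.04},{"x":-0.03,"y":-0.16,"z":0.084,"twist":0.05},{"x":-0.037,"y":-0.195,"z":0.084,"twist":0.054},{"x":-0.044,"y":-0.23,"z":0.084,"twist":0.054},{"x":-0.05,"y":-0.265,"z":0.084,"twist":0.054},{"x":-0.054,"y":-0.29,"z":0.084,"twist":0.054}]';python3 -m inch '[{"x":-0.001,"y":-0.006,"z":-0.005,"twist":0},{"x":-0.001,"y":-0.009,"z":-0.02,"twist":0},{"x":-0.001,"y":-0.009,"z":-0.04,"twist":0},{"x":-0.001,"y":-0.009,"z":-0.06,"twist":0},{"x":-0.001,"y":-0.009,"z":-0.074,"twist":0},{"x":-0.001,"y":-0.009,"z":-0.08,"twist":0},{"x":-0.001,"y":-0.009,"z":-0.08,"twist":0},{"x":-0.001,"y":-0.009,"z":-0.08,"twist":0}]'; python3 lookw.py w4; python3 - <<'E'
from h import *
for n in("scene","side"):
    im,d=get_image(n);c=im[140:290,320:460] if n=="scene" else im[150:270,330:450]
    cv2.imwrite(f"pics/{n}3.png",cv2.resize(c[:,:,::-1],None,fx=3.8,fy=3.8))
    print(r.sense()["ft_force"],r.sense()["tool_pos"])
E
```

```text
time_s: 6.08
tool_pos: [0.4786, -0.1647, 0.2092]
tcp_rot: [0.581, 0.814, -0.0, -0.001]
ft_force: [2.2, 0.4, -4.0]
gripper_width: 0.342
time_s: 6.75
tool_pos: [0.4796, -0.1713, 0.1298]
tcp_rot: [0.58, 0.815, -0.0, 0.0]
ft_force: [0.1, -0.1, -5.0]
gripper_width: 0.345
6.75 [ 0.47956088 -0.1712699   0.12975205] [ 0.07995592 -0.13586199 -4.98243523] [ 5.79933747e-01  8.14663626e-01 -6.99499348e-05  1.42024741e-04]
[-0.37555991 -0.33507899 -4.35010343] [ 0.4801748  -0.17137466  0.13066853]
[-0.03272519 -0.91369263 -4.27149799] [ 0.48007339 -0.17140184  0.13070698]
```

View pics/scene3.png

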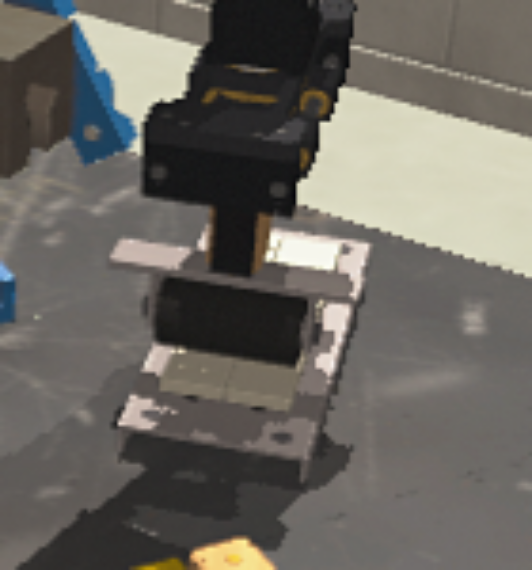

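View pics/side3.png

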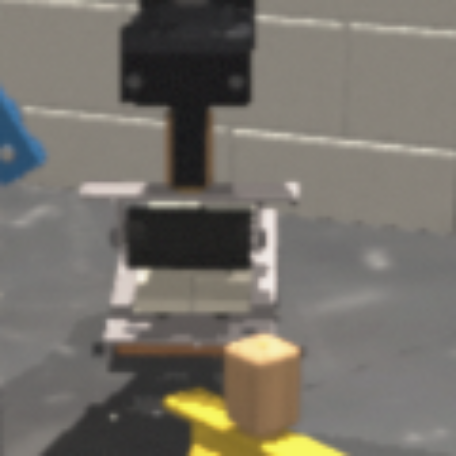

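View pics/w4.png

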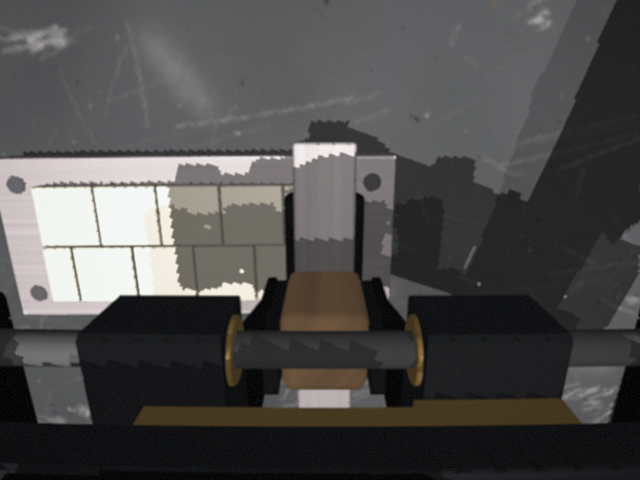

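The roller is over the +y end tiles, parallel to the rows. I'll check lateral centring and yaw from the crossbar's end in the wrist view before pressing.

```bash
python3 - <<'E'
from h import *
from fit import big
W=np.load("w4_W.npy");th=np.radians(19.25);Rm=np.array([[np.cos(th),np.sin(th)],[-np.sin(th),np.cos(th)]])
L=(W[...,:2]-[.5051,-.2448])@Rm.T*1000;Z=W[...,2]*1000
b=np.zeros(Z.shape,bool);b[135:268,285:365]=1
h,e=np.histogram(Z[b],np.arange(20,130,4));print(dict(zip(e.astype(int),h)))
M=big(b&(Z>98)&(Z<116));P=L[M];print(M.sum(),P.min(0),P.max(0),np.percentile(P,[1,99],axis=0),rect(P/1000),np.median(Z[M]))
b[:]=0;b[180:305,20:290]=1;M=big(b&(Z>32)&(Z<50));P=L[M];print("tiles",np.percentile(P,[.5,99.5],axis=0),rect(P/1000))
for y in(-74,-37,0,37):
  for x in(-18.5,18.5):
    m=np.hypot(L[...,0]-x,L[...,1]-y)<5;print(x,y,np.median(Z[m]).round(1))
E
```

```text
{np.int64(20): np.int64(355), np.int64(24): np.int64(327), np.int64(28): np.int64(6), np.int64(32): np.int64(9), np.int64(36): np.int64(67), np.int64(40): np.int64(0), np.int64(44): np.int64(0), np.int64(48): np.int64(0), np.int64(52): np.int64(0), np.int64(56): np.int64(0), np.int64(60): np.int64(0), np.int64(64): np.int64(8), np.int64(68): np.int64(19), np.int64(72): np.int64(84), np.int64(76): np.int64(135), np.int64(80): np.int64(598), np.int64(84): np.int64(456), np.int64(88): np.int64(1), np.int64(92): np.int64(0), np.int64(96): np.int64(0), np.int64(100): np.int64(20), np.int64(104): np.int64(7742), np.int64(108): np.int64(6), np.int64(112): np.int64(0), np.int64(116): np.int64(0), np.int64(120): np.int64(0), np.int64(124): np.int64(0)}
7768 [-65.57085636  66.26954192] [-11.66464599  92.4425139 ] [[-65.1534951   66.67471759]
 [-12.50471897  92.04495463]] (array([-38.6,  79.4]), array([26.1, 53.9]), 89.9) 106.01722688860318
tiles [[-36.5337392  -90.71371287]
 [ 34.91015236  54.63453581]] (array([ -0. , -16.5]), array([151.7,  73.8]), 89.8)
-18.5 -74 40.4
18.5 -74 40.6
-18.5 -37 39.9
18.5 -37 39.4
-18.5 0 185.9
18.5 0 38.7
-18.5 37 206.2
18.5 37 37.5
```

Yaw is within 0.1°, the roller sits 1.5 mm too far in +x, and the gap to the tiles is about 15 mm. I'll correct x and descend in small guarded steps.

```bash
python3 -m inch '[{"x":-0.0012,"y":-0.0005,"z":-0.003,"twist":0},{"x":-0.0012,"y":-0.0005,"z":-0.006,"twist":0},{"x":-0.0012,"y":-0.0005,"z":-0.009,"twist":0},{"x":-0.0012,"y":-0.0005,"z":-0.011,"twist":0},{"x":-0.0012,"y":-0.0005,"z":-0.012,"twist":0},{"x":-0.0012,"y":-0.0005,"z":-0.012,"twist":0}]'; python3 -m inch '[{"x":0,"y":0,"z":-0.001,"twist":0},{"x":0,"y":0,"z":-0.001,"twist":0}]'
```

```text
time_s: 7.4
tool_pos: [0.4778, -0.1719, 0.1172]
tcp_rot: [0.58, 0.814, -0.0, -0.0]
ft_force: [-0.4, -0.3, -4.6]
gripper_width: 0.345
time_s: 7.57
tool_pos: [0.478, -0.172, 0.1164]
tcp_rot: [0.58, 0.814, -0.0, -0.0]
ft_force: [0.4, 0.1, -4.4]
gripper_width: 0.339
```

```bash
python3 -m inch '[{"x":0,"y":0,"z":-0.001,"twist":0},{"x":0,"y":0,"z":-0.001,"twist":0}]'
```

```text
time_s: 7.73
tool_pos: [0.4779, -0.172, 0.1155]
tcp_rot: [0.58, 0.814, -0.0, -0.0]
ft_force: [-0.1, 0.1, -4.1]
gripper_width: 0.337
```

```bash
python3 -m inch '[{"x":0,"y":0,"z":-0.001,"twist":0},{"x":0,"y":0,"z":-0.001,"twist":0}]'
```

```text
time_s: 7.9
tool_pos: [0.4781, -0.172, 0.1147]
tcp_rot: [0.58, 0.815, 0.0, 0.0]
ft_force: [-1.3, 0.2, -3.5]
gripper_width: 0.341
```

```bash
python3 -m inch '[{"x":0,"y":0,"z":-0.001,"twist":0},{"x":0,"y":0,"z":-0.001,"twist":0}]'; python3 -m inch '[{"x":0,"y":0,"z":-0.001,"twist":0},{"x":0,"y":0,"z":-0.001,"twist":0}]'
```

```text
time_s: 8.07
tool_pos: [0.4782, -0.1722, 0.1143]
tcp_rot: [0.58, 0.815, -0.0, 0.0]
ft_force: [-1.3, -0.6, 0.9]
gripper_width: 0.34
time_s: 8.23
tool_pos: [0.4783, -0.1723, 0.1135]
tcp_rot: [0.58, 0.815, -0.0, 0.001]
ft_force: [-2.9, 0.2, 3.0]
gripper_width: 0.339
```

```bash
python3 -m inch '[{"x":0,"y":0,"z":-0.001,"twist":0},{"x":0,"y":0,"z":-0.001,"twist":0}]'
```

```text
time_s: 8.4
tool_pos: [0.4783, -0.1723, 0.1124]
tcp_rot: [0.58, 0.815, 0.0, 0.001]
ft_force: [-2.8, -0.5, 4.0]
gripper_width: 0.34
```

```bash
python3 -m inch '[{"x":0,"y":0,"z":-0.001,"twist":0},{"x":0,"y":0,"z":-0.001,"twist":0}]'
```

```text
time_s: 8.57
tool_pos: [0.4783, -0.1722, 0.1116]
tcp_rot: [0.58, 0.815, 0.0, 0.001]
ft_force: [-2.1, 0.2, 5.6]
gripper_width: 0.341
```

```bash
python3 -m inch '[{"x":0,"y":0,"z":-0.001,"twist":0},{"x":0,"y":0,"z":-0.001,"twist":0}]'
```

```text
time_s: 8.73
tool_pos: [0.4782, -0.1722, 0.1107]
tcp_rot: [0.58, 0.815, 0.0, 0.001]
ft_force: [-2.8, 0.1, 6.2]
gripper_width: 0.34
```

```bash
python3 -m inch '[{"x":0,"y":0,"z":-0.001,"twist":0},{"x":0,"y":0,"z":-0.001,"twist":0}]'
```

```text
time_s: 8.9
tool_pos: [0.4783, -0.1722, 0.1099]
tcp_rot: [0.58, 0.815, 0.0, 0.001]
ft_force: [-2.8, -0.0, 7.1]
gripper_width: 0.342
```

```bash
python3 -m inch '[{"x":0,"y":0,"z":-0.0005,"twist":0},{"x":0,"y":0,"z":-0.0005,"twist":0}]'
```

```text
time_s: 9.07
tool_pos: [0.4784, -0.1724, 0.1097]
tcp_rot: [0.58, 0.815, -0.0, 0.001]
ft_force: [-3.3, -1.1, 10.4]
gripper_width: 0.343
```

```bash
python3 -m inch '[{"x":0,"y":0,"z":-0.0005,"twist":0},{"x":0,"y":0,"z":-0.0005,"twist":0}]'
```

```text
time_s: 9.23
tool_pos: [0.4785, -0.1725, 0.1097]
tcp_rot: [0.58, 0.815, -0.0, 0.001]
ft_force: [-4.6, -0.7, 13.1]
gripper_width: 0.342
```

The end tiles are home: a hard stop at about 17 N, with stiffness around 5.5 N per mm of command. Before rolling I'll fit the tray's lean from the bare tray border.

```bash
python3 - <<'E'
from h import *
th=np.radians(19.25);Rm=np.array([[np.cos(th),np.sin(th)],[-np.sin(th),np.cos(th)]])
for f in("w2_W.npy","scene"):
  W=np.load(f) if f[0]=="w" else cloud("scene",np.load("scene0.npy"))
  L=(W[...,:2]-[.5051,-.2448])@Rm.T*1000;Z=W[...,2]*1000
  m=(abs(L[...,0])<49)&(abs(L[...,1])<119)&((abs(L[...,0])>40)|(abs(L[...,1])>96))&(Z>15)&(Z<33)
  if f[0]=="w":m[325:]=0
  A=np.c_[L[m],np.ones(m.sum())];print(m.sum(),np.linalg.lstsq(A,Z[m],rcond=None)[0])
  t=(abs(L[...,0])<160)&(abs(L[...,1])<200)&(Z<8)&(Z>-8);A=np.c_[L[t],np.ones(t.sum())];print("table",np.linalg.lstsq(A,Z[t],rcond=None)[0])
E
```

```text
6299 [ 6.88744387e-04 -2.39428899e-02  2.61829831e+01]
table [ 2.62208484e-04 -7.65150080e-05 -9.65811294e-02]
730 [-2.44970656e-04 -2.54920506e-02  2.52310003e+01]
table [-7.04417743e-04 -3.17128327e-04 -1.05559311e+00]
```

The lean is −0.0245 mm per mm along y, so the surface rises 0.29 mm per 12 mm travelled toward −y. I'll roll out to the +y edge first, then slowly toward −y at 12 mm/s.

```bash
python3 -m inch '[{"x":-0.0005,"y":0.0014,"z":0.0002,"twist":0},{"x":-0.001,"y":0.0028,"z":0.0002,"twist":0},{"x":-0.0015,"y":0.0042,"z":0.0002,"twist":0},{"x":-0.002,"y":0.0057,"z":0.0002,"twist":0},{"x":-0.0025,"y":0.0071,"z":0.0002,"twist":0},{"x":-0.003,"y":0.0085,"z":0.0002,"twist":0},{"x":-0.003,"y":0.0085,"z":0.0002,"twist":0}]'
```

```text
time_s: 9.82
tool_pos: [0.4754, -0.1639, 0.1095]
tcp_rot: [0.58, 0.815, -0.0, 0.001]
ft_force: [-4.6, 0.9, 11.3]
gripper_width: 0.34
```

```bash
python3 -m inch '[{"x":0.0005,"y":-0.0014,"z":0,"twist":0},{"x":0.001,"y":-0.0028,"z":0.0001,"twist":0},{"x":0.0015,"y":-0.0042,"z":0.0001,"twist":0},{"x":0.002,"y":-0.0057,"z":0.0001,"twist":0},{"x":0.0025,"y":-0.0071,"z":0.0002,"twist":0},{"x":0.003,"y":-0.0085,"z":0.0002,"twist":0}]'
```

```text
time_s: 10.32
tool_pos: [0.4784, -0.1725, 0.1097]
tcp_rot: [0.58, 0.815, -0.0, 0.001]
ft_force: [-4.2, -0.2, 11.6]
gripper_width: 0.339
```

```bash
python3 -m inch '[{"x":0.0003,"y":-0.0009,"z":0,"twist":0},{"x":0.0007,"y":-0.0019,"z":0,"twist":0},{"x":0.001,"y":-0.0028,"z":0.0001,"twist":0},{"x":0.0013,"y":-0.0038,"z":0.0001,"twist":0},{"x":0.0017,"y":-0.0047,"z":0.0001,"twist":0},{"x":0.002,"y":-0.0057,"z":0.0001,"twist":0}]'
```

```text
time_s: 10.82
tool_pos: [0.4804, -0.1782, 0.1098]
tcp_rot: [0.58, 0.815, -0.0, 0.001]
ft_force: [-4.3, -0.2, 11.7]
gripper_width: 0.338
```

```bash
python3 -m inch '[{"x":0.0003,"y":-0.0009,"z":0,"twist":0},{"x":0.0007,"y":-0.0019,"z":0,"twist":0},{"x":0.001,"y":-0.0028,"z":0.0001,"twist":0},{"x":0.0013,"y":-0.0038,"z":0.0001,"twist":0},{"x":0.0017,"y":-0.0047,"z":0.0001,"twist":0},{"x":0.002,"y":-0.0057,"z":0.0002,"twist":0}]'
```

```text
time_s: 11.32
tool_pos: [0.4822, -0.1835, 0.11]
tcp_rot: [0.58, 0.815, 0.0, 0.001]
ft_force: [-4.9, 3.1, 11.9]
gripper_width: 0.341
```

```bash
python3 -m inch '[{"x":0.0003,"y":-0.0009,"z":0,"twist":0},{"x":0.0007,"y":-0.0019,"z":0,"twist":0},{"x":0.001,"y":-0.0028,"z":0.0001,"twist":0},{"x":0.0013,"y":-0.0038,"z":0.0001,"twist":0},{"x":0.0017,"y":-0.0047,"z":0.0001,"twist":0},{"x":0.002,"y":-0.0057,"z":0.0001,"twist":0},{"x":0.0023,"y":-0.0066,"z":0.0002,"twist":0},{"x":0.0026,"y":-0.0076,"z":0.0002,"twist":0},{"x":0.003,"y":-0.0085,"z":0.0002,"twist":0},{"x":0.0033,"y":-0.0094,"z":0.0002,"twist":0},{"x":0.0036,"y":-0.0104,"z":0.0003,"twist":0},{"x":0.004,"y":-0.0113,"z":0.0003,"twist":0}]'
```

```text
time_s: 12.32
tool_pos: [0.4863, -0.1952, 0.1103]
tcp_rot: [0.58, 0.815, -0.0, 0.001]
ft_force: [-4.2, -0.3, 10.3]
gripper_width: 0.338
```

```bash
python3 -m inch '[{"x":0.0003,"y":-0.0009,"z":0,"twist":0},{"x":0.0007,"y":-0.0019,"z":0,"twist":0},{"x":0.001,"y":-0.0028,"z":0.0001,"twist":0},{"x":0.0013,"y":-0.0038,"z":0.0001,"twist":0},{"x":0.0017,"y":-0.0047,"z":0.0001,"twist":0},{"x":0.002,"y":-0.0057,"z":0.0001,"twist":0},{"x":0.0023,"y":-0.0066,"z":0.0002,"twist":0},{"x":0.0026,"y":-0.0076,"z":0.0002,"twist":0},{"x":0.003,"y":-0.0085,"z":0.0002,"twist":0},{"x":0.0033,"y":-0.0094,"z":0.0002,"twist":0},{"x":0.0036,"y":-0.0104,"z":0.0003,"twist":0},{"x":0.004,"y":-0.0113,"z":0.0003,"twist":0}]'
```

```text
time_s: 13.32
tool_pos: [0.4901, -0.206, 0.1106]
tcp_rot: [0.58, 0.815, -0.0, 0.0]
ft_force: [-4.8, 1.8, 11.6]
gripper_width: 0.339
```

```bash
python3 -m inch '[{"x":0.0003,"y":-0.0009,"z":0,"twist":0},{"x":0.0007,"y":-0.0019,"z":0,"twist":0},{"x":0.001,"y":-0.0028,"z":0.0001,"twist":0},{"x":0.0013,"y":-0.0038,"z":0.0001,"twist":0},{"x":0.0017,"y":-0.0047,"z":0.0001,"twist":0},{"x":0.002,"y":-0.0057,"z":0.0001,"twist":0},{"x":0.0023,"y":-0.0066,"z":0.0002,"twist":0},{"x":0.0026,"y":-0.0076,"z":0.0002,"twist":0},{"x":0.003,"y":-0.0085,"z":0.0002,"twist":0},{"x":0.0033,"y":-0.0094,"z":0.0002,"twist":0},{"x":0.0036,"y":-0.0104,"z":0.0003,"twist":0},{"x":0.004,"y":-0.0113,"z":0.0003,"twist":0}]'
```

```text
time_s: 14.32
tool_pos: [0.4943, -0.2179, 0.1109]
tcp_rot: [0.58, 0.815, -0.0, 0.001]
ft_force: [-3.0, -0.9, 9.0]
gripper_width: 0.339
```

```bash
python3 -m inch '[{"x":0.0003,"y":-0.0009,"z":0,"twist":0},{"x":0.0007,"y":-0.0019,"z":0,"twist":0},{"x":0.001,"y":-0.0028,"z":0.0001,"twist":0},{"x":0.0013,"y":-0.0038,"z":0.0001,"twist":0},{"x":0.0017,"y":-0.0047,"z":0.0001,"twist":0},{"x":0.002,"y":-0.0057,"z":0.0001,"twist":0},{"x":0.0023,"y":-0.0066,"z":0.0002,"twist":0},{"x":0.0026,"y":-0.0076,"z":0.0002,"twist":0},{"x":0.003,"y":-0.0085,"z":0.0002,"twist":0},{"x":0.0033,"y":-0.0094,"z":0.0002,"twist":0},{"x":0.0036,"y":-0.0104,"z":0.0003,"twist":0},{"x":0.004,"y":-0.0113,"z":0.0003,"twist":0}]'
```

```text
time_s: 15.32
tool_pos: [0.4982, -0.2292, 0.1112]
tcp_rot: [0.58, 0.815, -0.0, 0.001]
ft_force: [-3.4, 0.3, 10.1]
gripper_width: 0.342
```

```bash
python3 -m inch '[{"x":0.0003,"y":-0.0009,"z":0,"twist":0},{"x":0.0007,"y":-0.0019,"z":0,"twist":0},{"x":0.001,"y":-0.0028,"z":0.0001,"twist":0},{"x":0.0013,"y":-0.0038,"z":0.0001,"twist":0},{"x":0.0017,"y":-0.0047,"z":0.0001,"twist":0},{"x":0.002,"y":-0.0057,"z":0.0001,"twist":0},{"x":0.0023,"y":-0.0066,"z":0.0002,"twist":0},{"x":0.0026,"y":-0.0076,"z":0.0002,"twist":0},{"x":0.003,"y":-0.0085,"z":0.0002,"twist":0},{"x":0.0033,"y":-0.0094,"z":0.0002,"twist":0},{"x":0.0036,"y":-0.0104,"z":0.0003,"twist":0},{"x":0.004,"y":-0.0113,"z":0.0003,"twist":0}]'
```

```text
time_s: 16.32
tool_pos: [0.5019, -0.2399, 0.1115]
tcp_rot: [0.58, 0.815, -0.0, 0.0]
ft_force: [-4.5, 1.7, 10.8]
gripper_width: 0.343
```

```bash
python3 -m inch '[{"x":0.0003,"y":-0.0009,"z":0,"twist":0},{"x":0.0007,"y":-0.0019,"z":0,"twist":0},{"x":0.001,"y":-0.0028,"z":0.0001,"twist":0},{"x":0.0013,"y":-0.0038,"z":0.0001,"twist":0},{"x":0.0017,"y":-0.0047,"z":0.0001,"twist":0},{"x":0.002,"y":-0.0057,"z":0.0001,"twist":0},{"x":0.0023,"y":-0.0066,"z":0.0002,"twist":0},{"x":0.0026,"y":-0.0076,"z":0.0002,"twist":0},{"x":0.003,"y":-0.0085,"z":0.0002,"twist":0},{"x":0.0033,"y":-0.0094,"z":0.0002,"twist":0},{"x":0.0036,"y":-0.0104,"z":0.0003,"twist":0},{"x":0.004,"y":-0.0113,"z":0.0003,"twist":0}]'
```

```text
time_s: 17.32
tool_pos: [0.5061, -0.2519, 0.1118]
tcp_rot: [0.58, 0.815, -0.0, 0.001]
ft_force: [-3.1, 0.0, 9.5]
gripper_width: 0.339
```

```bash
python3 -m inch '[{"x":0.0003,"y":-0.0009,"z":0,"twist":0},{"x":0.0007,"y":-0.0019,"z":0,"twist":0},{"x":0.001,"y":-0.0028,"z":0.0001,"twist":0},{"x":0.0013,"y":-0.0038,"z":0.0001,"twist":0},{"x":0.0017,"y":-0.0047,"z":0.0001,"twist":0},{"x":0.002,"y":-0.0057,"z":0.0001,"twist":0},{"x":0.0023,"y":-0.0066,"z":0.0002,"twist":0},{"x":0.0026,"y":-0.0076,"z":0.0002,"twist":0},{"x":0.003,"y":-0.0085,"z":0.0002,"twist":0},{"x":0.0033,"y":-0.0094,"z":0.0002,"twist":0},{"x":0.0036,"y":-0.0104,"z":0.0003,"twist":0},{"x":0.004,"y":-0.0113,"z":0.0003,"twist":0}]'
```

```text
time_s: 18.32
tool_pos: [0.51, -0.263, 0.1121]
tcp_rot: [0.58, 0.815, -0.0, 0.001]
ft_force: [-3.6, 0.1, 9.6]
gripper_width: 0.342
```

```bash
python3 -m inch '[{"x":0.0003,"y":-0.0009,"z":0,"twist":0},{"x":0.0007,"y":-0.0019,"z":0,"twist":0},{"x":0.001,"y":-0.0028,"z":0.0001,"twist":0},{"x":0.0013,"y":-0.0038,"z":0.0001,"twist":0},{"x":0.0017,"y":-0.0047,"z":0.0001,"twist":0},{"x":0.002,"y":-0.0057,"z":0.0001,"twist":0},{"x":0.0023,"y":-0.0066,"z":0.0002,"twist":0},{"x":0.0026,"y":-0.0076,"z":0.0002,"twist":0},{"x":0.003,"y":-0.0085,"z":0.0002,"twist":0},{"x":0.0033,"y":-0.0094,"z":0.0002,"twist":0},{"x":0.0036,"y":-0.0104,"z":0.0003,"twist":0},{"x":0.004,"y":-0.0113,"z":0.0003,"twist":0}]'
```

```text
time_s: 19.32
tool_pos: [0.5136, -0.2737, 0.1123]
tcp_rot: [0.58, 0.815, -0.0, -0.0]
ft_force: [-4.3, 3.6, 10.4]
gripper_width: 0.339
```

```bash
python3 -m inch '[{"x":0.0003,"y":-0.0009,"z":0,"twist":0},{"x":0.0007,"y":-0.0019,"z":0,"twist":0},{"x":0.001,"y":-0.0028,"z":0.0001,"twist":0},{"x":0.0013,"y":-0.0038,"z":0.0001,"twist":0},{"x":0.0017,"y":-0.0047,"z":0.0001,"twist":0},{"x":0.002,"y":-0.0057,"z":0.0001,"twist":0},{"x":0.0023,"y":-0.0066,"z":0.0002,"twist":0},{"x":0.0026,"y":-0.0076,"z":0.0002,"twist":0},{"x":0.003,"y":-0.0085,"z":0.0002,"twist":0},{"x":0.0033,"y":-0.0094,"z":0.0002,"twist":0},{"x":0.0036,"y":-0.0104,"z":0.0002,"twist":0},{"x":0.004,"y":-0.0113,"z":0.0002,"twist":0}]'
```

```text
time_s: 20.32
tool_pos: [0.518, -0.2859, 0.1126]
tcp_rot: [0.58, 0.815, -0.001, 0.001]
ft_force: [-3.5, -0.0, 9.5]
gripper_width: 0.34
```

```bash
python3 -m inch '[{"x":0.0003,"y":-0.0009,"z":0,"twist":0},{"x":0.0007,"y":-0.0019,"z":0,"twist":0},{"x":0.001,"y":-0.0028,"z":0.0001,"twist":0},{"x":0.0013,"y":-0.0038,"z":0.0001,"twist":0},{"x":0.0017,"y":-0.0047,"z":0.0001,"twist":0},{"x":0.002,"y":-0.0057,"z":0.0001,"twist":0},{"x":0.0023,"y":-0.0066,"z":0.0002,"twist":0},{"x":0.0026,"y":-0.0076,"z":0.0002,"twist":0},{"x":0.003,"y":-0.0085,"z":0.0002,"twist":0},{"x":0.0033,"y":-0.0094,"z":0.0002,"twist":0},{"x":0.0036,"y":-0.0104,"z":0.0002,"twist":0},{"x":0.004,"y":-0.0113,"z":0.0002,"twist":0}]'
```

```text
time_s: 21.32
tool_pos: [0.5219, -0.297, 0.113]
tcp_rot: [0.58, 0.815, -0.0, 0.001]
ft_force: [-4.1, 0.2, 8.7]
gripper_width: 0.343
```

```bash
python3 -m inch '[{"x":0.0003,"y":-0.0009,"z":0,"twist":0},{"x":0.0007,"y":-0.0019,"z":0,"twist":0},{"x":0.001,"y":-0.0028,"z":0.0001,"twist":0},{"x":0.0013,"y":-0.0038,"z":0.0001,"twist":0},{"x":0.0017,"y":-0.0047,"z":0.0001,"twist":0},{"x":0.002,"y":-0.0057,"z":0.0001,"twist":0},{"x":0.0023,"y":-0.0066,"z":0.0002,"twist":0},{"x":0.0026,"y":-0.0076,"z":0.0002,"twist":0},{"x":0.003,"y":-0.0085,"z":0.0002,"twist":0},{"x":0.0033,"y":-0.0094,"z":0.0002,"twist":0},{"x":0.0036,"y":-0.0104,"z":0.0003,"twist":0},{"x":0.004,"y":-0.0113,"z":0.0003,"twist":0}]'
```

```text
time_s: 22.32
tool_pos: [0.5255, -0.3076, 0.1132]
tcp_rot: [0.58, 0.815, -0.0, -0.0]
ft_force: [-4.7, 3.1, 11.2]
gripper_width: 0.34
```

```bash
python3 -m inch '[{"x":0.0003,"y":-0.0009,"z":0,"twist":0},{"x":0.0007,"y":-0.0019,"z":0,"twist":0},{"x":0.001,"y":-0.0028,"z":0.0001,"twist":0},{"x":0.0013,"y":-0.0038,"z":0.0001,"twist":0},{"x":0.0017,"y":-0.0047,"z":0.0001,"twist":0},{"x":0.002,"y":-0.0057,"z":0.0001,"twist":0},{"x":0.0023,"y":-0.0066,"z":0.0002,"twist":0},{"x":0.0026,"y":-0.0076,"z":0.0002,"twist":0},{"x":0.003,"y":-0.0085,"z":0.0002,"twist":0},{"x":0.0033,"y":-0.0094,"z":0.0002,"twist":0},{"x":0.0036,"y":-0.0104,"z":0.0002,"twist":0},{"x":0.004,"y":-0.0113,"z":0.0002,"twist":0}]'
```

```text
time_s: 23.32
tool_pos: [0.5299, -0.32, 0.1135]
tcp_rot: [0.58, 0.815, -0.001, 0.001]
ft_force: [-4.4, -0.7, 9.5]
gripper_width: 0.338
```

```bash
python3 -m inch '[{"x":0.0003,"y":-0.0009,"z":0,"twist":0},{"x":0.0007,"y":-0.0019,"z":0,"twist":0},{"x":0.001,"y":-0.0028,"z":0.0001,"twist":0},{"x":0.0013,"y":-0.0038,"z":0.0001,"twist":0},{"x":0.0017,"y":-0.0047,"z":0.0001,"twist":0},{"x":0.002,"y":-0.0057,"z":0.0001,"twist":0},{"x":0.0023,"y":-0.0066,"z":0.0002,"twist":0},{"x":0.0026,"y":-0.0076,"z":0.0002,"twist":0},{"x":0.003,"y":-0.0085,"z":0.0002,"twist":0},{"x":0.0033,"y":-0.0094,"z":0.0002,"twist":0},{"x":0.0033,"y":-0.0094,"z":0.0002,"twist":0},{"x":0.0033,"y":-0.0094,"z":0.0002,"twist":0}]'
```

```text
time_s: 24.32
tool_pos: [0.5333, -0.3295, 0.1138]
tcp_rot: [0.58, 0.815, -0.001, 0.001]
ft_force: [-4.3, -1.9, 8.6]
gripper_width: 0.343
```

The first pass is done, with 13–16 N on the tiles throughout and TCP height following the fitted home line. I'll add a return pass at 24 mm/s to be sure, then look.

```bash
python3 -m inch '[{"x":-0.0007,"y":0.0019,"z":-0.0004,"twist":0},{"x":-0.0013,"y":0.0038,"z":-0.0005,"twist":0},{"x":-0.002,"y":0.0057,"z":-0.0005,"twist":0},{"x":-0.0026,"y":0.0076,"z":-0.0006,"twist":0},{"x":-0.0033,"y":0.0094,"z":-0.0006,"twist":0},{"x":-0.004,"y":0.0113,"z":-0.0007,"twist":0},{"x":-0.0046,"y":0.0132,"z":-0.0007,"twist":0},{"x":-0.0053,"y":0.0151,"z":-0.0008,"twist":0},{"x":-0.0059,"y":0.017,"z":-0.0008,"twist":0},{"x":-0.0066,"y":0.0189,"z":-0.0009,"twist":0},{"x":-0.0073,"y":0.0208,"z":-0.0009,"twist":0},{"x":-0.0079,"y":0.0227,"z":-0.001,"twist":0}]'
```

```text
time_s: 25.32
tool_pos: [0.5255, -0.3069, 0.1132]
tcp_rot: [0.58, 0.815, -0.001, 0.001]
ft_force: [-4.8, -1.8, 10.8]
gripper_width: 0.344
```

```bash
python3 -m inch '[{"x":-0.0007,"y":0.0019,"z":0,"twist":0},{"x":-0.0013,"y":0.0038,"z":-0.0001,"twist":0},{"x":-0.002,"y":0.0057,"z":-0.0001,"twist":0},{"x":-0.0026,"y":0.0076,"z":-0.0002,"twist":0},{"x":-0.0033,"y":0.0094,"z":-0.0002,"twist":0},{"x":-0.004,"y":0.0113,"z":-0.0003,"twist":0},{"x":-0.0046,"y":0.0132,"z":-0.0003,"twist":0},{"x":-0.0053,"y":0.0151,"z":-0.0004,"twist":0},{"x":-0.0059,"y":0.017,"z":-0.0004,"twist":0},{"x":-0.0066,"y":0.0189,"z":-0.0005,"twist":0},{"x":-0.0073,"y":0.0208,"z":-0.0005,"twist":0},{"x":-0.0079,"y":0.0227,"z":-0.0006,"twist":0}]'
```

```text
time_s: 26.32
tool_pos: [0.5177, -0.2842, 0.1126]
tcp_rot: [0.58, 0.815, -0.001, 0.001]
ft_force: [-4.8, -1.8, 11.0]
gripper_width: 0.341
```

```bash
python3 -m inch '[{"x":-0.0007,"y":0.0019,"z":0,"twist":0},{"x":-0.0013,"y":0.0038,"z":-0.0001,"twist":0},{"x":-0.002,"y":0.0057,"z":-0.0001,"twist":0},{"x":-0.0026,"y":0.0076,"z":-0.0002,"twist":0},{"x":-0.0033,"y":0.0094,"z":-0.0002,"twist":0},{"x":-0.004,"y":0.0113,"z":-0.0003,"twist":0},{"x":-0.0046,"y":0.0132,"z":-0.0003,"twist":0},{"x":-0.0053,"y":0.0151,"z":-0.0004,"twist":0},{"x":-0.0059,"y":0.017,"z":-0.0004,"twist":0},{"x":-0.0066,"y":0.0189,"z":-0.0005,"twist":0},{"x":-0.0073,"y":0.0208,"z":-0.0005,"twist":0},{"x":-0.0079,"y":0.0227,"z":-0.0006,"twist":0}]'
```

```text
time_s: 27.32
tool_pos: [0.5098, -0.2614, 0.112]
tcp_rot: [0.58, 0.815, -0.001, 0.001]
ft_force: [-5.0, -1.1, 11.3]
gripper_width: 0.341
```

```bash
python3 -m inch '[{"x":-0.0007,"y":0.0019,"z":0,"twist":0},{"x":-0.0013,"y":0.0038,"z":-0.0001,"twist":0},{"x":-0.002,"y":0.0057,"z":-0.0001,"twist":0},{"x":-0.0026,"y":0.0076,"z":-0.0002,"twist":0},{"x":-0.0033,"y":0.0094,"z":-0.0002,"twist":0},{"x":-0.004,"y":0.0113,"z":-0.0003,"twist":0},{"x":-0.0046,"y":0.0132,"z":-0.0003,"twist":0},{"x":-0.0053,"y":0.0151,"z":-0.0004,"twist":0},{"x":-0.0059,"y":0.017,"z":-0.0004,"twist":0},{"x":-0.0066,"y":0.0189,"z":-0.0005,"twist":0},{"x":-0.0073,"y":0.0208,"z":-0.0005,"twist":0},{"x":-0.0079,"y":0.0227,"z":-0.0006,"twist":0}]'
```

```text
time_s: 28.32
tool_pos: [0.502, -0.2387, 0.1114]
tcp_rot: [0.58, 0.815, -0.001, 0.001]
ft_force: [-4.3, -2.2, 11.4]
gripper_width: 0.342
```

```bash
python3 -m inch '[{"x":-0.0007,"y":0.0019,"z":0,"twist":0},{"x":-0.0013,"y":0.0038,"z":-0.0001,"twist":0},{"x":-0.002,"y":0.0057,"z":-0.0001,"twist":0},{"x":-0.0026,"y":0.0076,"z":-0.0002,"twist":0},{"x":-0.0033,"y":0.0094,"z":-0.0002,"twist":0},{"x":-0.004,"y":0.0113,"z":-0.0003,"twist":0},{"x":-0.0046,"y":0.0132,"z":-0.0003,"twist":0},{"x":-0.0053,"y":0.0151,"z":-0.0004,"twist":0},{"x":-0.0059,"y":0.017,"z":-0.0004,"twist":0},{"x":-0.0066,"y":0.0189,"z":-0.0005,"twist":0},{"x":-0.0073,"y":0.0208,"z":-0.0005,"twist":0},{"x":-0.0079,"y":0.0227,"z":-0.0006,"twist":0}]'
```

```text
time_s: 29.32
tool_pos: [0.4942, -0.2159, 0.1108]
tcp_rot: [0.58, 0.815, -0.001, 0.001]
ft_force: [-4.9, -1.9, 12.4]
gripper_width: 0.344
```

```bash
python3 -m inch '[{"x":-0.0007,"y":0.0019,"z":0,"twist":0},{"x":-0.0013,"y":0.0038,"z":-0.0001,"twist":0},{"x":-0.002,"y":0.0057,"z":-0.0001,"twist":0},{"x":-0.0026,"y":0.0076,"z":-0.0002,"twist":0},{"x":-0.0033,"y":0.0094,"z":-0.0002,"twist":0},{"x":-0.004,"y":0.0113,"z":-0.0003,"twist":0},{"x":-0.0046,"y":0.0132,"z":-0.0003,"twist":0},{"x":-0.0053,"y":0.0151,"z":-0.0004,"twist":0},{"x":-0.0059,"y":0.017,"z":-0.0004,"twist":0},{"x":-0.0066,"y":0.0189,"z":-0.0005,"twist":0},{"x":-0.0073,"y":0.0208,"z":-0.0005,"twist":0},{"x":-0.0079,"y":0.0227,"z":-0.0006,"twist":0}]'
```

```text
time_s: 30.32
tool_pos: [0.4864, -0.1931, 0.1102]
tcp_rot: [0.58, 0.815, -0.0, 0.001]
ft_force: [-4.0, -1.6, 13.7]
gripper_width: 0.346
```

```bash
python3 -m inch '[{"x":-0.0007,"y":0.0019,"z":0.0003,"twist":0},{"x":-0.0013,"y":0.0038,"z":0.0003,"twist":0},{"x":-0.002,"y":0.0057,"z":0.0003,"twist":0},{"x":-0.0026,"y":0.0076,"z":0.0002,"twist":0},{"x":-0.0033,"y":0.0094,"z":0.0002,"twist":0},{"x":-0.004,"y":0.0113,"z":0.0001,"twist":0},{"x":-0.0046,"y":0.0132,"z":0.0001,"twist":0},{"x":-0.0053,"y":0.0151,"z":0,"twist":0},{"x":-0.0059,"y":0.017,"z":0,"twist":0},{"x":-0.0066,"y":0.0189,"z":-0.0001,"twist":0},{"x":-0.0073,"y":0.0208,"z":-0.0001,"twist":0},{"x":-0.0079,"y":0.0227,"z":-0.0002,"twist":0}]'
```

```text
time_s: 31.32
tool_pos: [0.4785, -0.1702, 0.1097]
tcp_rot: [0.58, 0.815, -0.0, 0.001]
ft_force: [-4.0, -2.2, 12.3]
gripper_width: 0.344
```

```bash
python3 -m inch '[{"x":-0.0007,"y":0.0019,"z":0,"twist":0},{"x":-0.0013,"y":0.0038,"z":0,"twist":0},{"x":-0.002,"y":0.0057,"z":-0.0001,"twist":0},{"x":-0.0026,"y":0.0076,"z":-0.0001,"twist":0},{"x":-0.0026,"y":0.0076,"z":-0.0001,"twist":0},{"x":-0.0026,"y":0.0076,"z":0.004,"twist":0},{"x":-0.0026,"y":0.0076,"z":0.015,"twist":0},{"x":-0.0026,"y":0.0076,"z":0.035,"twist":0},{"x":-0.0026,"y":0.0076,"z":0.055,"twist":0},{"x":-0.0026,"y":0.0076,"z":0.075,"twist":0},{"x":-0.0026,"y":0.0076,"z":0.09,"twist":0},{"x":-0.0026,"y":0.0076,"z":0.1,"twist":0}]'
```

```text
time_s: 32.32
tool_pos: [0.4757, -0.1616, 0.2082]
tcp_rot: [0.58, 0.814, 0.001, 0.0]
ft_force: [0.3, -0.5, -5.2]
gripper_width: 0.347
```

Now a half move toward the rest, then a look back at the tiles.

```bash
python3 -m inch '[{"x":0.001,"y":0.01,"z":0,"twist":0},{"x":0.003,"y":0.03,"z":0,"twist":-0.01},{"x":0.005,"y":0.055,"z":0,"twist":-0.02},{"x":0.006,"y":0.07,"z":0,"twist":-0.02},{"x":0.006,"y":0.08,"z":0,"twist":-0.02},{"x":0.006,"y":0.08,"z":0,"twist":-0.02},{"x":0.006,"y":0.08,"z":0,"twist":-0.02}]'; python3 lookw.py w5; python3 - <<'E'
from h import *
from fit import big
im,d=get_image("scene");np.save("scene5.npy",d);c=im[170:300,300:460];cv2.imwrite("pics/scene5.png",cv2.resize(c[:,:,::-1],None,fx=4,fy=4))
th=np.radians(19.25);Rm=np.array([[np.cos(th),np.sin(th)],[-np.sin(th),np.cos(th)]])
T=[(-18.5,-74),(-18.5,-37),(-18.5,0),(-18.5,37),(-18.5,74),(18.5,-83.25),(18.5,-55.5),(18.5,-18.5),(18.5,18.5),(18.5,55.5),(18.5,83.25)]
out={}
for f,W in (("before",np.load("w2_W.npy")),("after",np.load("w5_W.npy")),("scene0",cloud("scene",np.load("scene0.npy"))),("scene5",cloud("scene",d))):
  L=(W[...,:2]-[.5051,-.2448])@Rm.T*1000;Z=W[...,2]*1000
  m=(abs(L[...,0])<49)&(abs(L[...,1])<119)&((abs(L[...,0])>40)|(abs(L[...,1])>96))&(Z>15)&(Z<33)
  A=np.c_[L[m],np.ones(m.sum())];a=np.linalg.lstsq(A,Z[m],rcond=None)[0];q=np.abs(A@a-Z[m])<1.5;a=np.linalg.lstsq(A[q],Z[m][q],rcond=None)[0]
  v=[]
  for x,y in T:
    k=(abs(L[...,0]-x)<10)&(abs(L[...,1]-y)<6)&(Z>20)&(Z<55)
    v.append(round(float(np.median((Z-L@a[:2]-a[2])[k])),1) if k.sum()>4 else None)
  print(f,a.round(3),v)
E
```

```text
time_s: 32.9
tool_pos: [0.4809, -0.0813, 0.2066]
tcp_rot: [0.588, 0.809, -0.001, -0.001]
ft_force: [-0.3, -0.4, -5.1]
gripper_width: 0.344
32.9 [ 0.48089613 -0.08132172  0.20663016] [-0.32650562 -0.39122398 -5.0541279 ] [ 5.87862929e-01  8.08960056e-01 -5.29283717e-04 -7.23597143e-04]
before [ 1.0000e-03 -2.4000e-02  2.6188e+01] [12.5, 12.7, 13.0, 13.4, 13.9, 12.9, 12.9, 12.2, 13.0, 11.9, 13.6]
after [ 0.0000e+00 -2.4000e-02  2.6181e+01] [9.0, 8.9, 9.0, 9.1, 9.0, 8.9, 8.9, 8.9, 8.9, 8.9, 9.0]
scene0 [-0.    -0.026 25.252] [12.0, 13.2, 12.4, 13.8, 14.0, 12.6, 13.2, 12.1, 13.0, 11.9, 12.5]
scene5 [-1.0000e-03 -2.3000e-02  2.5216e+01] [9.1, 9.1, 8.7, 8.5, 9.1, 8.8, 8.6, 9.1, 9.1, 8.6, 8.5]
```

View pics/w5.png

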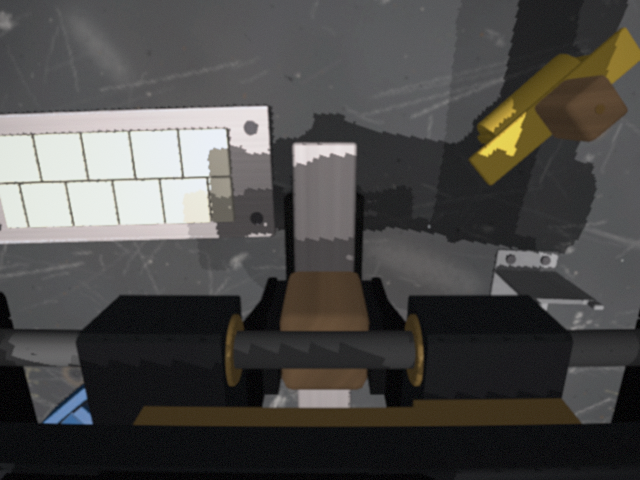

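View pics/scene5.png

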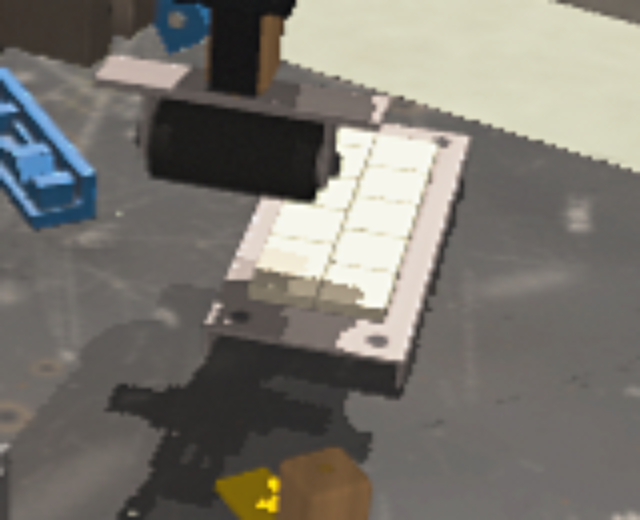

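Both rows now read 8.5–9.1 mm above the tray (12–14 mm before), so every tile is home. In the wrist view the handle and bar sit exactly as before, so nothing slipped. I'll carry the roller to just above the rest and check alignment.

```bash
python3 -m inch '[{"x":0.003,"y":0.01,"z":0,"twist":0},{"x":0.009,"y":0.035,"z":0,"twist":-0.008},{"x":0.017,"y":0.065,"z":0,"twist":-0.016},{"x":0.025,"y":0.1,"z":0,"twist":-0.024},{"x":0.034,"y":0.135,"z":0,"twist":-0.034},{"x":0.042,"y":0.167,"z":0,"twist":-0.034},{"x":0.048,"y":0.192,"z":-0.005,"twist":-0.034},{"x":0.052,"y":0.206,"z":-0.015,"twist":-0.034},{"x":0.053,"y":0.2094,"z":-0.028,"twist":-0.034},{"x":0.053,"y":0.2094,"z":-0.037,"twist":-0.034},{"x":0.053,"y":0.2094,"z":-0.037,"twist":-0.034},{"x":0.053,"y":0.2094,"z":-0.037,"twist":-0.034}]'; python3 lookw.py w6; python3 - <<'E'
from h import *
from fit import big
W=np.load("w6_W.npy");Z=W[...,2]*1000;L=W[...,:2]*1000
b=np.zeros(Z.shape,bool);b[120:268,270:380]=1
h,e=np.histogram(Z[b],np.arange(40,170,4));print([(int(a),int(c)) for a,c in zip(e,h) if c>20])
M=big(b&(Z>126)&(Z<150));P=L[M]/1000;print(rect(P),np.median(Z[M]))
for n in("scene","side"):
    im,d=get_image(n);c=im[150:340,200:340] if n=="scene" else im[170:310,230:360]
    cv2.imwrite(f"pics/{n}6.png",cv2.resize(c[:,:,::-1],None,fx=3.1,fy=3.1))
E
```

```text
time_s: 34.0
tool_pos: [0.5338, 0.1264, 0.1697]
tcp_rot: [0.602, 0.798, -0.001, -0.0]
ft_force: [-0.1, -0.8, -3.2]
gripper_width: 0.341
34.0 [0.53381629 0.12644121 0.16970074] [-0.11131044 -0.77140852 -3.16475403] [ 6.02401897e-01  7.98191822e-01 -1.26159228e-03 -4.21669532e-04]
[(52, 23), (64, 49), (72, 189), (108, 24), (112, 79), (116, 196), (120, 522), (124, 495), (144, 7751)]
(array([499.4, 118. ]), array([60.8, 31. ]), 15.9) 146.04466627503237
```

View pics/scene6.png

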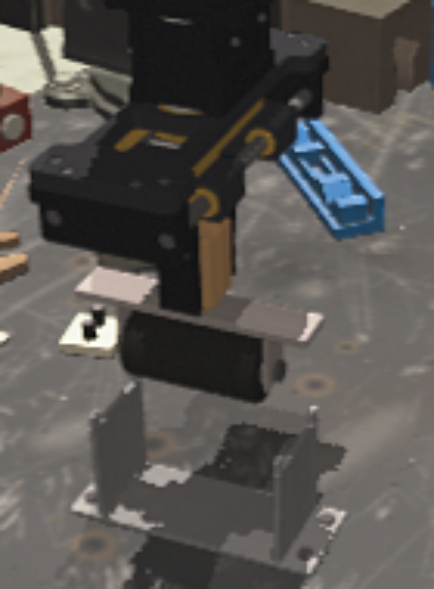

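View pics/w6.png

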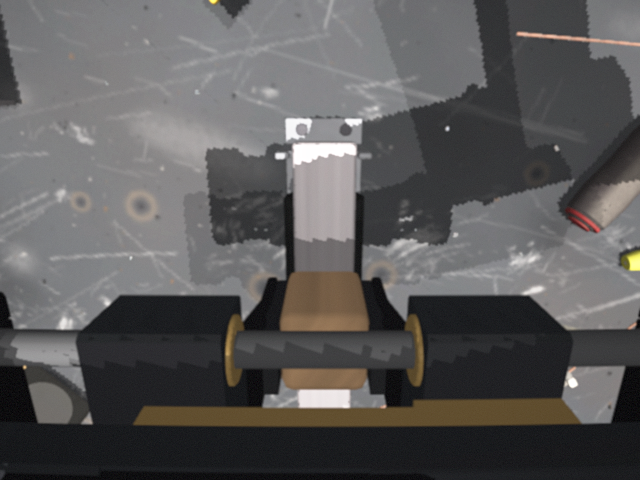

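The roller is centred and parallel over the rest's uprights, and the TCP is back at the grasp x, y and yaw. Lowering it.

```bash
python3 -m inch '[{"x":0,"y":0,"z":-0.006,"twist":0},{"x":0,"y":0,"z":-0.014,"twist":0},{"x":0,"y":0,"z":-0.022,"twist":0},{"x":0,"y":0,"z":-0.03,"twist":0},{"x":0,"y":0,"z":-0.038,"twist":0},{"x":0,"y":0,"z":-0.046,"twist":0},{"x":0,"y":0,"z":-0.054,"twist":0},{"x":0,"y":0,"z":-0.06,"twist":0},{"x":0,"y":0,"z":-0.065,"twist":0},{"x":0,"y":0,"z":-0.069,"twist":0},{"x":0,"y":0,"z":-0.071,"twist":0},{"x":0,"y":0,"z":-0.071,"twist":0}]'
```

```text
time_s: 35.15
tool_pos: [0.5342, 0.1275, 0.0991]
tcp_rot: [0.602, 0.798, -0.0, -0.0]
ft_force: [0.4, 0.4, -4.6]
gripper_width: 0.343
```

```bash
python3 -m inch '[{"x":0,"y":0,"z":-0.0005,"twist":0},{"x":0,"y":0,"z":-0.001,"twist":0},{"x":0,"y":0,"z":-0.001,"twist":0}]'
```

```text
time_s: 35.4
tool_pos: [0.5345, 0.1276, 0.0988]
tcp_rot: [0.602, 0.798, 0.0, 0.0]
ft_force: [0.0, -0.2, -4.3]
gripper_width: 0.342
```

```bash
python3 -m inch '[{"x":0,"y":0,"z":-0.001,"twist":0},{"x":0,"y":0,"z":-0.002,"twist":0},{"x":0,"y":0,"z":-0.002,"twist":0}]'
```

```text
time_s: 35.65
tool_pos: [0.5342, 0.1275, 0.0964]
tcp_rot: [0.602, 0.798, -0.0, -0.0]
ft_force: [-0.8, -0.4, -5.2]
gripper_width: 0.341
```

```bash
python3 -m inch '[{"x":0,"y":0,"z":-0.001,"twist":0},{"x":0,"y":0,"z":-0.001,"twist":0},{"x":0,"y":0,"z":-0.001,"twist":0}]'
```

```text
time_s: 35.9
tool_pos: [0.5345, 0.1276, 0.0956]
tcp_rot: [0.602, 0.799, 0.0, 0.0]
ft_force: [-0.5, -0.1, -3.6]
gripper_width: 0.345
```

```bash
python3 -m inch '[{"x":0,"y":0,"z":-0.0005,"twist":0},{"x":0,"y":0,"z":-0.0008,"twist":0},{"x":0,"y":0,"z":-0.0008,"twist":0}]'
```

```text
time_s: 36.15
tool_pos: [0.5345, 0.1276, 0.0956]
tcp_rot: [0.602, 0.799, 0.0, 0.0]
ft_force: [-2.3, 0.1, 2.9]
gripper_width: 0.343
```

The crossbar is seated: the rest now takes the weight. Releasing and rising.

```bash
python3 -m inch '[{"x":0,"y":0,"z":0.0006,"twist":0},{"x":0,"y":0,"z":0.0006,"twist":0},{"x":0,"y":0,"z":0.0006,"twist":0},{"x":0,"y":0,"z":0.0006,"twist":0},{"x":0,"y":0,"z":0.0006,"twist":0},{"x":0,"y":0,"z":0.0006,"twist":0},{"x":0,"y":0,"z":0.0006,"twist":0},{"x":0,"y":0,"z":0.0006,"twist":0}]' -0.4; python3 -m inch '[{"x":0,"y":0,"z":0,"twist":0},{"x":0,"y":0,"z":0,"twist":0},{"x":0,"y":0,"z":0,"twist":0}]'
```

```text
time_s: 36.82
tool_pos: [0.5344, 0.1275, 0.0953]
tcp_rot: [0.602, 0.798, -0.0, -0.0]
ft_force: [-0.8, 0.1, -0.5]
gripper_width: 0.691
time_s: 37.07
tool_pos: [0.5344, 0.1275, 0.0953]
tcp_rot: [0.602, 0.798, 0.0, 0.0]
ft_force: [-0.1, -1.1, 0.4]
gripper_width: 0.701
```

```bash
python3 -m inch '[{"x":0,"y":0,"z":0.004,"twist":0},{"x":0,"y":0,"z":0.012,"twist":0},{"x":0,"y":0,"z":0.025,"twist":0},{"x":0,"y":0,"z":0.045,"twist":0},{"x":0,"y":0,"z":0.075,"twist":0},{"x":0,"y":0,"z":0.105,"twist":0},{"x":-0.02,"y":-0.01,"z":0.13,"twist":0},{"x":-0.05,"y":-0.03,"z":0.14,"twist":0},{"x":-0.08,"y":-0.05,"z":0.145,"twist":0},{"x":-0.1,"y":-0.06,"z":0.145,"twist":0},{"x":-0.1,"y":-0.06,"z":0.145,"twist":0}]'; python3 - <<'E'
from h import *
from fit import big
for n,b1 in (("scene",(225,310,230,345)),("side",(255,345,215,300))):
    im,d=get_image(n);cv2.imwrite(f"pics/{n}7.png",im[:,:,::-1]);W=cloud(n,d);Z=W[...,2]
    box=np.zeros((480,640),bool);a,b,c,e=b1;box[c:e,a:b]=1
    for k,lo,hi in(("handle",.113,.126),("bar",.064,.077)):
        P=W[big(box&(Z>lo)&(Z<hi))];print(n,k,len(P),rect(P),np.median(P[:,2]))
    i0=cv2.imread(f"pics/{n}0.png");df=cv2.absdiff(i0,im[:,:,::-1]).max(2);cv2.imwrite(f"pics/{n}diff.png",df)
s=r.sense();print(s["time_s"],s["tool_pos"],s["ft_force"])
E
```

```text
time_s: 37.98
tool_pos: [0.4308, 0.0656, 0.2419]
tcp_rot: [0.602, 0.798, 0.001, -0.0]
ft_force: [0.1, -0.6, 0.1]
gripper_width: 0.703
scene handle 216 (array([532.9, 128.8]), array([30.2, 32.2]), 17.5) 0.11810359198970818
scene bar 827 (array([533.2, 128.7]), array([134.5,  57.3]), 16.4) 0.07038907198401985
side handle 133 (array([532.7, 132.5]), array([30.7, 30.1]), 22.7) 0.12014805364554411
side bar 508 (array([534.9, 126.5]), array([133.9,  59.9]), 16.7) 0.07292453678489033
38.0833 [0.43423533 0.06732212 0.24175526] [ 0.82493776 -0.28577807 -0.11258892]
```

View pics/scene7.png

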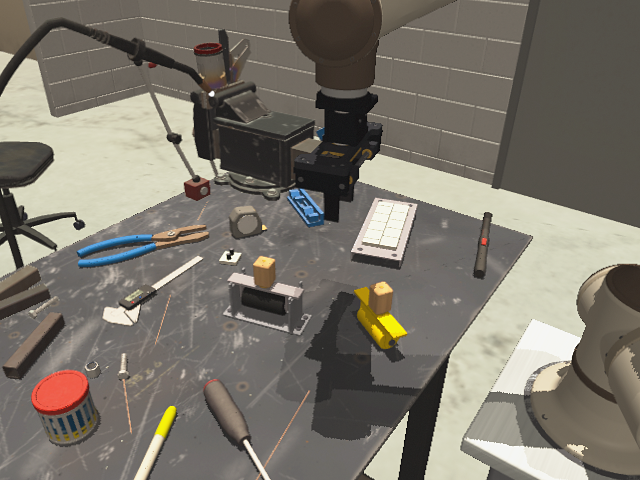

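View pics/side7.png

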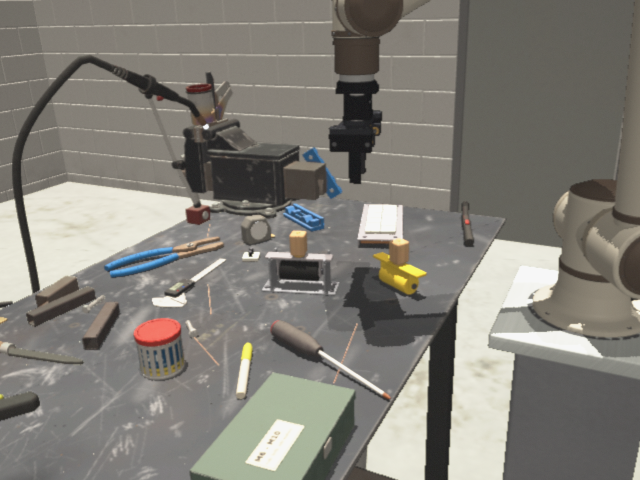

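The roller hangs level in its rest (scene 265,290), with bar and handle heights unchanged (70.4 and 118 mm, as at the start). The spare tile, calipers and tape measure are where they lay, and the gripper is clear. I'll let the arm settle and hand in.

```bash
python3 -m inch '[{"x":0,"y":0,"z":0,"twist":0},{"x":0,"y":0,"z":0,"twist":0},{"x":0,"y":0,"z":0,"twist":0},{"x":0,"y":0,"z":0,"twist":0}]'; python3 -c "
from bench import r
print(r.hand_in())"
```

```text
time_s: 38.42
tool_pos: [0.4349, 0.0679, 0.2399]
tcp_rot: [0.602, 0.799, -0.0, -0.0]
ft_force: [0.4, 0.7, -1.2]
gripper_width: 0.699
the job is handed in; nothing more can be done
None
```

I rolled both rows of tiles from end to end twice with the black roller, hung it back upright in its rest, and handed the job in at 38.4 s of the 69 s allowed.

- **Pressing:** I lowered the roller onto the +y end in small steps, rolled to the −y end at 12 mm/s, then back at 24 mm/s. The readings showed about 13 to 18 N of bearing force. Force is only read at the end of each call, so short peaks between readings went unseen.
- **Tiles:** The wrist camera puts all 11 tile tops 8.9 to 9.1 mm above the tray, where home is 9 mm and they started at about 12 to 14 mm. The scene camera shows 8.5 to 9.1 mm, which agrees within its noise.
- **Roller:** The crossbar and handle heights match their starting values within 0.2 mm in both fixed cameras, and its angle is unchanged. The side view's handle position came out about 6 mm off in y, but on few pixels; its crossbar fit and the scene camera agree within about 2.5 mm.
- **Other things:** By eye in the final pictures, the spare tile, calipers, tape measure and yellow look-alike have not moved. I made a difference image but did not examine it.

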